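# Report the empty salt box

## Task

Show your colleague that the salt has run out: with the fingertips push the lid of the round wooden salt box aside on its pin, well past a quarter turn, then point down into the open box, fingertips just above the middle of its mouth, for about two seconds without touching it. Push the lid fully shut again so that the box stays clean, then ask for salt to be put on the list by pointing at the blue order pad, fingertips just above its middle, for about two seconds. Push gently and do not grip or lift anything; touch neither the pad nor its pencil, and leave the box and everything else standing where it is.

Things in the scene. Friction and masses are not known exactly. Their poses are not given: they have to be found in the camera images.
- salt_box: round olive-wood salt box, 91 mm in diameter, 80 mm high over the lid's knob, about 0.8 kg, standing loose on the worktop. Origin: centre of its underside; z up; its pin stands on the +x side. Its flat round lid (91 mm in diameter, underside 55 mm and top 68 mm above the worktop) turns level about an upright pin near the rim and carries a small finger knob near the opposite rim. The box is hollow and empty. A sideways push of more than about 3 N slides or tips the box
- salt_box_mouth (a point): centre of the box's round mouth, level with its rim, 54 mm above the worktop; the mouth is about 66 mm wide
- salt_box_hinge (a point): axis of the lid's pin, 38 mm from the box's centre, on the box's +x side, at the height of the lid's top (68 mm); the pin is upright
- lid_knob (a point): top centre of the lid's wooden finger knob, an upright stub 13 mm in diameter that rises 12 mm from the lid's top (68 to 80 mm above the worktop), 68 mm from the pin's axis; it moves with the lid
- salt_box_lid (a joint): angle of the lid in rad: 0 = shut (stop), grows anticlockwise seen from above, 2.62 = as far open as it goes (stop). At the start it may be slightly ajar (up to 0.25). A push of about 0.5 N sideways at the knob swings it; it stays where it is left
- order_pad: blue wire-bound order pad, 154 x 105 mm (x, y) and 14 mm thick, lying on the worktop. Origin: about the middle of its underside; z up
- pencil: green pencil, 123 mm long and 7 mm thick, lying on the pad near one of its short edges; origin at its middle, underside; y along it
- kitchen_timer: pale blue round kitchen timer, 69 mm in diameter, 42 mm high, a bystander; origin: centre of its underside
- spice_green: spice jar with a green cap and a green label, 46 mm in diameter, 106 mm high, a bystander; origin: centre of its underside
- spice_red: spice jar with a green cap and a white and red label, 46 mm in diameter, 106 mm high, a bystander; origin: centre of its underside
- spice_cream: spice jar with a green cap and a cream label, 46 mm in diameter, 106 mm high, a bystander; origin: centre of its underside
- teacup: white and blue teacup, 98 mm wide (122 mm with the handle), 60 mm high, standing on a saucer, a bystander; origin: centre of its underside
- lime_a: whole lime, 61 mm, lying on the wooden cutting board, a bystander; origin: underside
- lime_half: half a lime, 54 mm wide, 35 mm high, lying on the cutting board, a bystander; origin: underside
There are look-alikes about, which are no part of the job. What is shaped like the order_pad but green is not meant.

How it is judged:
On the way, in this order (a step that is already met when the one before it is completed fails the run):
1. the salt box's lid has been swung well aside (more than 1.8 rad) (value of joint salt_box_lid above 1.8 rad), for 0.2 s.
2. pointing into the open box: the grasp point within 30 mm of the mouth's centre seen from above, the fingertips up to about 80 mm above the rim, nothing touched, for 1.5 s (value of joint salt_box_lid above 1.8 rad and horizontal distance between the grasp point and salt_box_mouth below 0.03 m and z of the grasp point in the frame of salt_box_mouth between 0.012 and 0.1 m and contact force between each of the arm, the fingers and anything else below 0.1 N), for 1.5 s.
3. the lid is shut again (within 0.12 rad) (value of joint salt_box_lid below 0.12 rad), for 0.2 s.
4. pointing at the order pad: the grasp point within 40 mm of the pad's middle seen from above, the fingertips up to about 80 mm above it, nothing touched, for 1.5 s (horizontal distance between the grasp point and order_pad below 0.04 m and z of the grasp point in the frame of order_pad between 0.025 and 0.115 m and contact force between each of the arm, the fingers and anything else below 0.1 N), for 1.5 s.
At the end, for the whole second after the job is handed in: the lid is shut (within 0.12 rad), the salt box stands upright at rest within 50 mm of where it stood, and the pad (within 10 mm) and pencil (15 mm) lie where they lay (value of joint salt_box_lid below 0.12 rad and linear speed of salt_box below 0.01 m/s and distance of salt_box from where it was at the start of the episode below 0.05 m and angle between salt_box's own z axis and vertical below 0.05 rad and distance of order_pad from where it was at the start of the episode below 0.01 m and distance of pencil from where it was at the start of the episode below 0.015 m); the robot touches nothing.
It fails at once if the salt box is lifted or tipped (height (world z) of salt_box above 0.012 m or angle between salt_box's own z axis and vertical above 0.15 rad).
It fails at once if the salt box is shoved more than 50 mm (distance of salt_box from where it was at the start of the episode above 0.05 m).
It fails at once if the lid or box is gripped or pressed with more than 15 N (contact force between the fingers and salt_box above 15 N).
It fails at once if the pad or the pencil is touched (contact force between any of the fingers, the arm and order_pad above 0.3 N or contact force between any of the fingers, the arm and pencil above 0.3 N).
It fails at once if a bystander is pushed, tipped or lifted (moved more than 15 mm) (distance of any of kitchen_timer, spice_green, spice_red, spice_cream, teacup from where it was at the start of the episode above 0.015 m or distance of any of lime_a, lime_half from where it was at the start of the episode above 0.03 m).
It also fails if it takes over 70 s, if anything falls off the work surface, if the arm or the gripper's body presses on something with over 40 N, if the wrist force passes 120 N, or if a joint passes its speed limit or range.

## Robot

A 6-joint arm with a two-finger parallel gripper is mounted at the origin on a cart in front of the work surface, level with it; the furniture and walls round the work are solid. World frame = base frame: x ahead of the robot, y to its left, z up, the work surface at z = 0. Lengths are in m, angles in rad, forces in N, time in s.
With the tool pointing down it reaches from about 0.3 to 0.75 m from the base axis. Payload 8.5 kg.
Tool frame: the origin (TCP) lies midway between the tips of the shut fingers; the grasp point (between the pads) lies 19 mm behind it; x points along the fingers, y is the direction in which the jaws open and shut, and the axes are right-handed (so a half turn about x gives the same grasp; the last joint's range is limited). The gripper opens to 85 mm and grips with 20 to 120 N. Pads are 22 mm wide; open, the fingers measure 114 mm over their backs; the gripper's body (76 mm by 85 mm) begins 54 mm behind the grasp point. The pads swing forward as they close: fully open they stand 13 mm farther back than shut.
Start: joints at [0.923, 0.381, 1.297, -0, 1.464, -0.215], TCP at [0.231, 0.499, 0.195] pointing down, gripper open.
Joint ranges: [-3.11, 3.11], [-0.89, 2.33], [0.22, 2.48], [-1.42, 4.56], [0.17, 2.85], [-2.88, 2.88]. Speed limits (rad/s): [2.39, 2.39, 3.14, 3.14, 3.14, 3.14].

## Interface

Orientations are given as a unit quaternion [w, x, y, z].
In Python, from plant import sense, imaging, manip gives the robot as it stands.
- The arm moves only by the shell command python3 -m handwheel 'ROWS' [OPENING] [FORCE]. ROWS is JSON, a list of rows, each an object of numbers: "dx", "dy", "dz": the shift along the tool's x, y, z in mm; "spin": the turn about the tool's x in rad. In form: [{"dx": .., "dy": .., "dz": .., "spin": ..}, ...]. A call has 1 to 12 rows; each row shifts and turns the commanded pose from where the row before left it, along the tool's axes as they then stand; what a row does not reach is not made up. A row lasts 1/12 s, in which the tool goes at most 41.7 mm and 7.16 degrees, less where a joint would pass 70% of its speed; a pose out of reach is approached as far as the arm can. A call is refused whole if a number of a shift passes 41.7 or a number of a turn 0.125, either way. A call with a gripper value outside its range is refused whole. OPENING is the closure, from 0 (fully open) to 1 (shut), set as the call begins (- or left out, the last holds). The fingers move at their own pace and stop on an object; FORCE is the grip in N (left out, the last holds). Time passes only in rows, so rows that do not move let the fingers close. It gives the time, the measured TCP pose, the force and the opening at its end, in the units of the state.
- sense(): the state, without advancing time (a new reading comes with each control period).
- imaging.grab_frame(name): name is "side" or "top" or "wrist"; returns (picture, depth): 400x640x3 uint8, blue, green, red; 400x640 float32, m along the optical axis (not along the pixel's ray), 0 where there is no reading.
- imaging.calibration(name): a dict with "fx", "fy", "cx", "cy" (pixels), "dist_coeffs" ([k1, k2, p1, p2, k3] as OpenCV has them; the pictures are not rectified), "extrinsics" (4x4, takes a point from camera to world coordinates). Camera axes: x right, y down, z forward; pixel columns grow to the right and rows downward; lengths in m; the calibration is good to about 2 mm. A picture is of the moment at which its call begins: read the wrist's pose just before it. calibration takes no time and is no camera call; for the wrist camera it gives the pose at the moment of the call.
- manip.hand_in(): hands the job in, once; it reports no verdict.
Trained networks look in the newest picture that a camera, given by its name, has taken for a name from the list of things; names that differ only in an ending like _2 or _b are one class to them, and where a whole thing is asked for, a point or a joint stands for the part that bears it (a point fixed in the world has none). Each returns a list of dicts, best first, with "conf" (0 to 1); they miss things now and then, are a little off and sometimes report something else, mostly with a low value. They report only what shows in the picture. A call takes as long as a camera call. They do not tell look-alikes from the thing itself.
- imaging.silhouettes(name, camera): "region" (400x640 bool, what is visible of it) and "point" ([column, row] in pixels, amid what is visible of it).
The state is a dict: "t": time; "joints": joint angles; "joint_velocities": joint speeds; "joint_torque": joint torques, N m; "ee_pos": TCP position; "tool_rot": TCP orientation; "contact_force": force on the tool from outside, world axes, zero at the start; "moment": the same for the moment, N m; "grip_width": finger opening in m.
Only numpy, scipy, OpenCV 4.12 (cv2) and the standard library are available. Lean on these libraries where they do the work, as an engineer would, in place of code of your own. Each camera call takes 0.05 s, during which the arm holds its last target.

## Working session

There is one attempt and no reset: what is moved stays moved. The work goes in short steps, Python scripts to look and compute and a shell command to move; the robot and the scene stay as the last step left them, time stands still between calls to the robot, and variables do not carry over. Pictures are saved under pics/ and viewed, and the job is handed in when it is done.

```bash
ls; mkdir -p pics; python3 - <<'E'
from plant import sense, imaging, manip
import cv2
s=sense();print({k:s[k] for k in ('t','joints','ee_pos','tool_rot','grip_width')})
for n in ("side","top","wrist"):
    p,d=imaging.grab_frame(n); cv2.imwrite(f"pics/{n}0.png",p)
    c=imaging.calibration(n); print(n,c)
E
```

```text
pics
{'t': 0.0, 'joints': array([ 9.22682819e-01,  3.81171487e-01,  1.29827793e+00,  1.51492086e-05,
        1.46359629e+00, -2.15282021e-01]), 'ee_pos': array([0.23046484, 0.49899746, 0.19431919]), 'tool_rot': array([ 0.69039227,  0.15137345,  0.69083185, -0.15230219]), 'grip_width': 0.08482542618938659}
side {'fx': 366.6094856137246, 'fy': 366.6094856137246, 'cx': 322.9429442787701, 'cy': 194.74955709794173, 'dist_coeffs': array([-0.05212317,  0.        ,  0.        ,  0.        ,  0.        ]), 'extrinsics': array([[ 0.79198105, -0.29074818,  0.53687196, -0.02089318],
       [-0.61051153, -0.38642721,  0.69133905, -0.8323754 ],
       [ 0.00645636, -0.87529395, -0.48354815,  0.59158285],
       [ 0.        ,  0.        ,  0.        ,  1.        ]])}
top {'fx': 402.4908926721605, 'fy': 402.4908926721605, 'cx': 323.00715519510265, 'cy': 203.52616164135225, 'dist_coeffs': array([-0.00205419,  0.        ,  0.        ,  0.        ,  0.        ]), 'extrinsics': array([[-2.82174210e-03, -9.82267375e-01,  1.87464243e-01,
         2.66019495e-01],
       [-9.99892610e-01,  7.55350537e-05, -1.46547598e-02,
        -8.14866537e-02],
       [ 1.43807323e-02, -1.87485463e-01, -9.82162103e-01,
         1.58840091e+00],
       [ 0.00000000e+00,  0.00000000e+00,  0.00000000e+00,
         1.00000000e+00]])}
wrist {'fx': 292.2266249898222, 'fy': 292.2266249898222, 'cx': 315.40180097931676, 'cy': 197.10947172903687, 'dist_coeffs': array([0.01888066, 0.        , 0.        , 0.        , 0.        ]), 'extrinsics': array([[ 4.18359637e-01,  8.71356006e-01,  2.56347273e-01,
         1.64165748e-01],
       [ 9.08281226e-01, -4.01148205e-01, -1.18765867e-01,
         5.29929431e-01],
       [-6.54103302e-04,  2.82522261e-01, -9.59260520e-01,
         3.73172988e-01],
       [ 0.00000000e+00,  0.00000000e+00,  0.00000000e+00,
         1.00000000e+00]])}
```

View pics/top0.png

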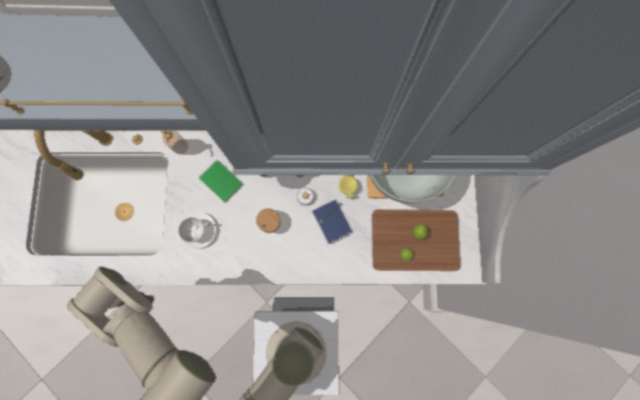

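View pics/side0.png

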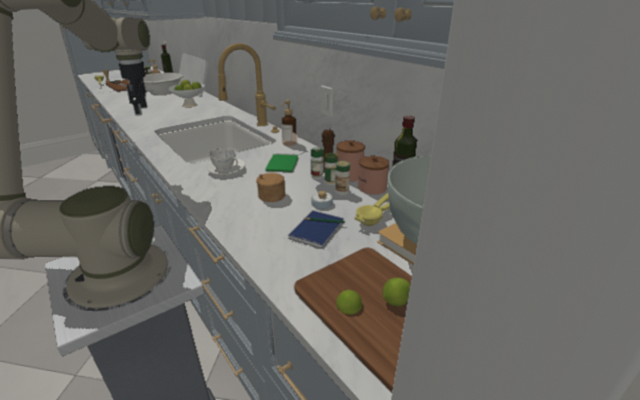

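View pics/wrist0.png

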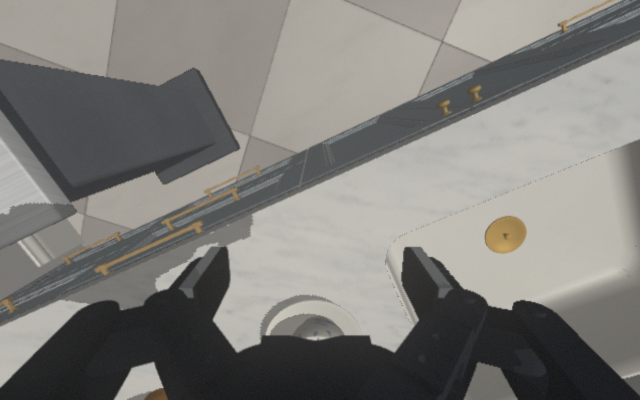

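The top view shows the round brown box at (268,220), the blue pad at (332,222), the green look-alike pad at (220,181), and two large brown lidded canisters, seen in the side view at (350,155) and (373,175). The small box with a knob is the salt box and the blue pad is the order pad.

```bash
cat > h.py <<'E'
from plant import sense, imaging, manip
import cv2, numpy as np
def cloud(n,d,mask,cal=None):
    c=cal or imaging.calibration(n)
    K=np.array([[c['fx'],0,c['cx']],[0,c['fy'],c['cy']],[0,0,1]])
    v,u=np.nonzero(mask&(d>0)); z=d[v,u]
    q=cv2.undistortPoints(np.stack([u,v],1).astype(np.float64)[:,None],K,c['dist_coeffs'])[:,0]
    P=np.c_[q*z[:,None],z,np.ones(len(z))]
    return (c['extrinsics']@P.T).T[:,:3],u,v
def proj(n,P,cal=None):
    c=cal or imaging.calibration(n)
    K=np.array([[c['fx'],0,c['cx']],[0,c['fy'],c['cy']],[0,0,1]])
    T=np.linalg.inv(c['extrinsics'])
    return cv2.projectPoints(np.atleast_2d(P).astype(float),cv2.Rodrigues(T[:3,:3])[0],T[:3,3],K,c['dist_coeffs'])[0][:,0]
E
python3 - <<'E'
from h import *
np.set_printoptions(precision=3,suppress=True)
names="salt_box lid_knob order_pad pencil kitchen_timer spice_green spice_red spice_cream teacup lime_a".split()
for n in ("top","side"):
    p,d=imaging.grab_frame(n)
    for k in names:
        if n=="side" and k=="lime_a": continue
        for r in imaging.silhouettes(k,n)[:3]:
            if r['conf']<0.3: continue
            P,u,v=cloud(n,d,r['region'])
            if len(P)==0: print(n,k,'nodepth');continue
            print(n,k,round(r['conf'],2),r['point'],len(P),'med',np.median(P,0),'lo',np.percentile(P,3,0),'hi',np.percentile(P,97,0))
    a=(200,150) if n=="top" else (230,130)
    crop=p[a[1]:a[1]+110,a[0]:a[0]+170]; cv2.imwrite(f"pics/{n}1.png",cv2.resize(crop,None,fx=4.5,fy=4.5,interpolation=cv2.INTER_CUBIC))
E
```

```text
top salt_box 0.86 [267.4, 220.9] 468 med [0.492 0.106 0.067] lo [0.451 0.067 0.02 ] hi [0.535 0.144 0.075]
top lid_knob 0.38 [333.3, 220.9] 971 med [ 0.496 -0.141  0.011] lo [ 0.425 -0.2    0.004] hi [ 0.565 -0.081  0.019]
top order_pad 0.82 [219.6, 179.5] 944 med [0.66  0.306 0.011] lo [0.594 0.236 0.004] hi [0.729 0.374 0.018]
top order_pad 0.61 [331.6, 222.5] 987 med [ 0.493 -0.141  0.011] lo [ 0.422 -0.203  0.003] hi [ 0.566 -0.081  0.018]
top kitchen_timer 0.65 [306.4, 194.2] 288 med [ 0.594 -0.038  0.026] lo [ 0.564 -0.069 -0.003] hi [ 0.633 -0.005  0.044]
top teacup 0.76 [192.4, 231.0] 551 med [0.461 0.406 0.03 ] lo [0.416 0.349 0.013] hi [0.501 0.44  0.071]
top lime_a 0.63 [415.7, 232.0] 171 med [ 0.446 -0.464  0.068] lo [ 0.424 -0.487  0.044] hi [ 0.472 -0.444  0.078]
side salt_box 0.56 [274.6, 186.2] 726 med [0.482 0.082 0.051] lo [0.451 0.065 0.004] hi [0.53  0.142 0.071]
side lid_knob 0.74 [314.4, 160.9] 377 med [0.687 0.121 0.065] lo [0.676 0.113 0.009] hi [0.712 0.146 0.109]
side lid_knob 0.69 [269.4, 179.6] 327 med [0.486 0.097 0.068] lo [0.45  0.064 0.059] hi [0.527 0
[... 315 characters left out ...]
0.012] hi [0.501 0.445 0.07 ]
side kitchen_timer 0.51 [323.7, 201.7] 284 med [ 0.583 -0.045  0.027] lo [ 0.56  -0.065  0.007] hi [ 0.613 -0.011  0.043]
side spice_green 0.91 [329.1, 164.6] 365 med [0.696 0.055 0.068] lo [0.686 0.045 0.008] hi [0.721 0.081 0.108]
side spice_red 0.87 [317.1, 158.5] 363 med [0.687 0.121 0.067] lo [0.676 0.113 0.012] hi [0.712 0.146 0.109]
side spice_cream 0.88 [342.0, 174.1] 411 med [ 0.684 -0.024  0.064] lo [ 0.673 -0.033  0.012] hi [0.708 0.001 0.108]
side teacup 0.58 [225.8, 158.9] 479 med [0.454 0.381 0.05 ] lo [0.412 0.348 0.01 ] hi [0.502 0.444 0.069]
side teacup 0.45 [328.9, 167.0] 379 med [0.696 0.055 0.068] lo [0.686 0.044 0.008] hi [0.725 0.082 0.108]
```

View pics/top1.png

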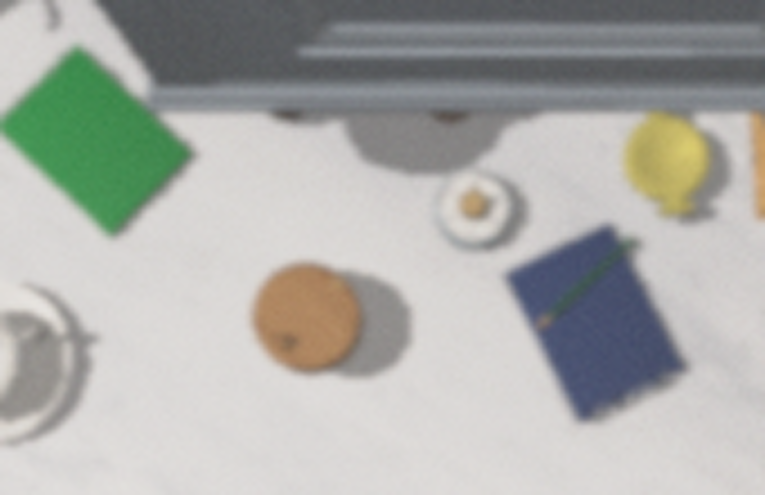

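View pics/side1.png

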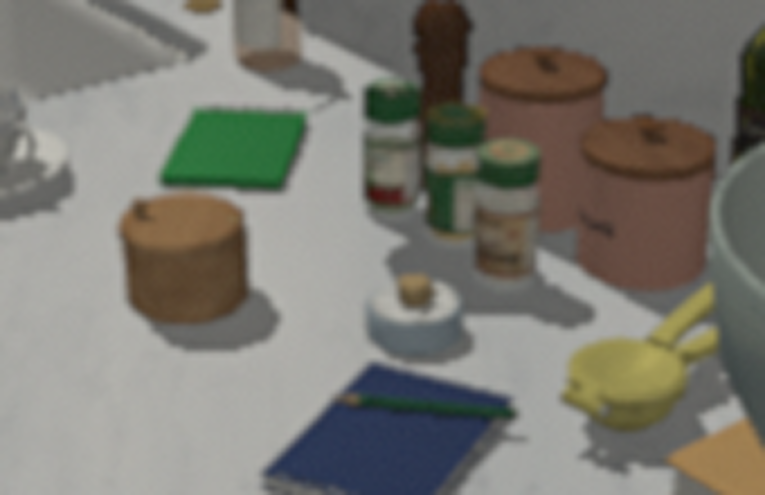

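```bash
cat >> h.py <<'E'
from scipy.spatial.transform import Rotation as R
def rot(s=None):
    s=s or sense(); return R.from_quat(np.r_[s['tool_rot'][1:],s['tool_rot'][0]]).as_matrix()
def ray(n,uv,z,cal=None):
    c=cal or imaging.calibration(n)
    K=np.array([[c['fx'],0,c['cx']],[0,c['fy'],c['cy']],[0,0,1]])
    q=cv2.undistortPoints(np.array([[uv]],float),K,c['dist_coeffs'])[0,0]
    r=c['extrinsics'][:3,:3]@np.r_[q,1]; o=c['extrinsics'][:3,3]
    return o+r*(z-o[2])/r[2]
def todo(tgt,yang=None):
    s=sense(); M=rot(s); d=M.T@(np.array(tgt)-s['ee_pos'])*1000
    ya=np.arctan2(M[1,1],M[0,1])
    print('tcp',s['ee_pos'].round(4),'t',round(s['t'],2),'tool y ang',round(ya,3),'shift mm',d.round(1),'|',np.linalg.norm(d).round(1),'j6',s['joints'][5].round(2))
    # +spin about tool x (down) turns y-angle by -spin
    if yang is not None: print('spin',round((ya-yang+np.pi)%(2*np.pi)-np.pi,3))
np.set_printoptions(precision=4,suppress=True)
E
python3 - <<'E'
from h import *
print(rot()); todo([0.47,0.12,0.21])
print(ray('top',(264,225.8),.078),ray('top',(268.4,220.7),.068))
p=proj('side',[[0.493,.107,.068]]);print(p)
print('side knob',ray('side',(230+140/4.5,130+206/4.5),.078))
E
```

```text
[[-0.      0.4194  0.9078]
 [-0.      0.9078 -0.4194]
 [-1.     -0.      0.    ]]
tcp [0.2307 0.4993 0.1949] t 1.2 tool y ang 1.138 shift mm [ -15.1 -243.9  376.3] | 448.7 j6 -0.22
[0.4688 0.1189 0.078 ] [0.4897 0.104  0.068 ]
[[270.1575 177.9324]]
side knob [0.468  0.1199 0.078 ]
```

```bash
python3 -m handwheel '[{"dx":-2,"dy":-10,"dz":16},{"dx":-2,"dy":-22,"dz":34},{"dx":-2,"dy":-22,"dz":34},{"dx":-2,"dy":-22,"dz":34},{"dx":-2,"dy":-22,"dz":34},{"dx":-2,"dy":-22,"dz":34},{"dx":-2,"dy":-22,"dz":34},{"dx":-2,"dy":-22,"dz":34},{"dx":-2,"dy":-22,"dz":34},{"dx":0,"dy":-22,"dz":34},{"dx":0,"dy":-22,"dz":34},{"dx":0,"dy":-14,"dz":22}]' 0
python3 -m handwheel '[{"dx":0},{"dx":0},{"dx":0}]'
python3 - <<'E'
from h import *
todo([0.47,0.12,0.21])
c=imaging.calibration('wrist');p,d=imaging.grab_frame('wrist');cv2.imwrite('pics/w1.png',p)
for k in ('salt_box','lid_knob'):
  for r in imaging.silhouettes(k,'wrist')[:2]:
    P,u,v=cloud('wrist',d,r['region'],c); print(k,r['conf'],r['point'],np.median(P,0),np.percentile(P,3,0),np.percentile(P,97,0))
np.save('w1d.npy',d)
import pickle;pickle.dump(c,open('w1c.pkl','wb'))
E
```

```text
tcp [0.2307 0.4993 0.1949] t 1.2 tool y ang 1.138 shift mm [ -15.1 -243.9  376.3] | 448.7 j6 -0.22
salt_box 0.73 [157.3, 395.0] [0.4503 0.1232 0.0133] [0.448  0.0963 0.0029] [0.457  0.1398 0.023 ]$[0]: bad value
$[0]: bad value
```

View pics/w1.png

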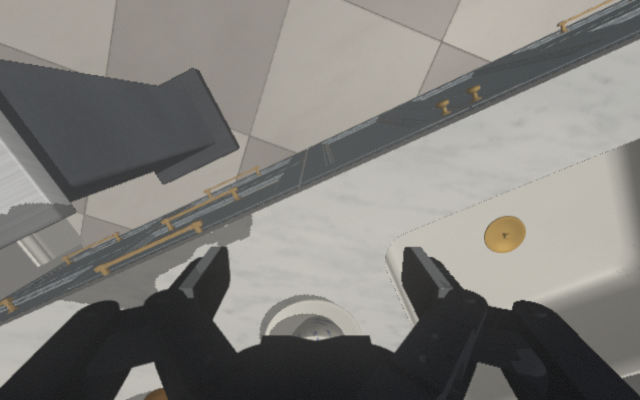

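Rows were refused; all four fields are probably needed.

```bash
python3 -m handwheel '[{"dx":-2,"dy":-10,"dz":16,"spin":0},{"dx":-2,"dy":-22,"dz":34,"spin":0},{"dx":-2,"dy":-22,"dz":34,"spin":0},{"dx":-2,"dy":-22,"dz":34,"spin":0},{"dx":-2,"dy":-22,"dz":34,"spin":0},{"dx":-2,"dy":-22,"dz":34,"spin":0},{"dx":-2,"dy":-22,"dz":34,"spin":0},{"dx":-2,"dy":-22,"dz":34,"spin":0},{"dx":-2,"dy":-22,"dz":34,"spin":0},{"dx":0,"dy":-22,"dz":34,"spin":0},{"dx":0,"dy":-22,"dz":34,"spin":0},{"dx":0,"dy":-14,"dz":22,"spin":0}]' 0
python3 -m handwheel '[{"dx":0,"dy":0,"dz":0,"spin":0},{"dx":0,"dy":0,"dz":0,"spin":0},{"dx":0,"dy":0,"dz":0,"spin":0}]'
python3 - <<'E'
from h import *
todo([0.47,0.12,0.21])
c=imaging.calibration('wrist');p,d=imaging.grab_frame('wrist');cv2.imwrite('pics/w2.png',p)
for k in ('salt_box','lid_knob'):
  for r in imaging.silhouettes(k,'wrist')[:2]:
    P,u,v=cloud('wrist',d,r['region'],c); print(k,r['conf'],r['point'],np.median(P,0),np.percentile(P,3,0),np.percentile(P,97,0))
np.save('w2d.npy',d)
import pickle;pickle.dump(c,open('w2c.pkl','wb'))
E
```

```text
t: 2.35
ee_pos: [0.473, 0.1162, 0.213]
tool_rot: [0.691, 0.152, 0.69, -0.153]
contact_force: [-0.1, 0.4, 0.2]
grip_width: 0.0853
t: 2.6
ee_pos: [0.4711, 0.1197, 0.2129]
tool_rot: [0.69, 0.152, 0.691, -0.152]
contact_force: [-0.5, 0.3, -0.8]
grip_width: 0.0854
tcp [0.4711 0.1197 0.2129] t 2.6 tool y ang 1.138 shift mm [ 2.9 -0.2 -1.1] | 3.1 j6 -1.13
salt_box 0.79 [314.1, 190.9] [0.4876 0.1122 0.0664] [0.45   0.0707 0.0266] [0.53   0.1513 0.0683]
```

View pics/w2.png

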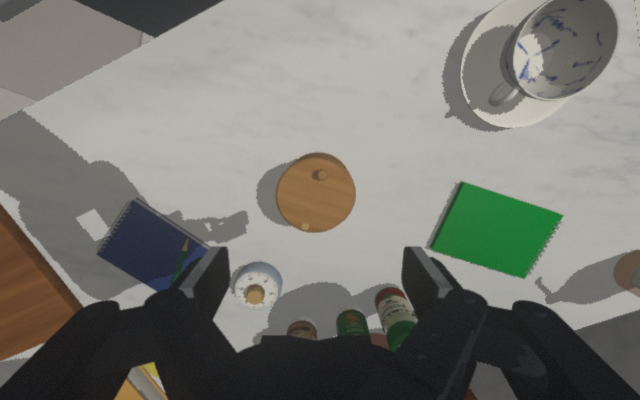

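```bash
python3 - <<'E'
from h import *
import pickle
c=pickle.load(open('w2c.pkl','rb'));p=cv2.imread('pics/w2.png');d=np.load('w2d.npy')
cv2.imwrite('pics/w2c.png',cv2.resize(p[140:245,255:375],None,fx=5,fy=5,interpolation=cv2.INTER_CUBIC))
k=ray('wrist',(321,174),.080,c);h=ray('wrist',(305,227),.068,c)
print(k,h,np.hypot(*(k-h)[:2]),np.degrees(np.arctan2(*(k-h)[1::-1])))
m=np.zeros(d.shape,bool);m[140:245,255:375]=1
P,u,v=cloud('wrist',d,m,c)
s=(P[:,2]>.062)&(P[:,2]<.073);Q=P[s][:,:2].astype(np.float32)
print('lid circ',cv2.minEnclosingCircle(Q),Q.mean(0), 'z',np.median(P[s][:,2]))
s=P[:,2]>.074;print('knob',s.sum(),P[s].mean(0),P[s][:,2].max())
E
```

```text
[0.4668 0.1286 0.08  ] [0.5197 0.0839 0.068 ] 0.06927337487042522 139.82543836397997
lid circ ((0.4912257492542267, 0.10858883708715439), 0.045810576528310776) [0.4897 0.1092] z 0.06646710113598125
knob 105 [0.4683 0.129  0.0786] 0.08053556465320816
```

View pics/w2c.png

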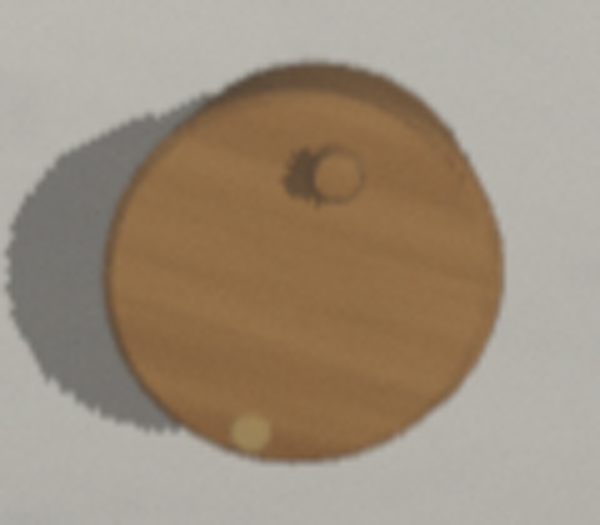

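```bash
python3 - <<'E'
from h import *
import pickle
a=sense();c=imaging.calibration('wrist');p,d=imaging.grab_frame('wrist');b=sense();c2=imaging.calibration('wrist')
print(a['t'],a['ee_pos'],b['ee_pos'],c['extrinsics'][:3,3],c2['extrinsics'][:3,3]);
cv2.imwrite('pics/w3.png',p)
for n,z in (('w',0),):
  m=np.zeros(d.shape,bool);m[140:245,255:375]=1
  P,u,v=cloud('wrist',d,m,c)
  s=(P[:,2]>.062)&(P[:,2]<.073);print('lid circ',cv2.minEnclosingCircle(P[s][:,:2].astype(np.float32)))
  s=P[:,2]>.074;print('knob',s.sum(),P[s].mean(0),P[s][:,2].max())
# pads/timer via wrist depth
print('timer knob',ray('wrist',(255,295),.042,c))
# top, side
for n,(u0,v0) in (('top',(268,221)),('side',(271,185))):
  p,d=imaging.grab_frame(n);cv2.imwrite(f'pics/{n}3.png',p)
  m=np.zeros(d.shape,bool);m[v0-25:v0+25,u0-25:u0+25]=1
  P,u,v=cloud(n,d,m)
  s=(P[:,2]>.060)&(P[:,2]<.074)&(np.hypot(P[:,0]-.49,P[:,1]-.107)<.07);print(n,'lid circ',s.sum(),cv2.minEnclosingCircle(P[s][:,:2].astype(np.float32)),P[s].mean(0))
  s=(P[:,2]>.0745)&(P[:,2]<.085);print('knob',s.sum(),P[s].mean(0),P[s][:,2].max())
E
```

```text
2.75 [0.4709 0.1202 0.2131] [0.471  0.1202 0.2131] [0.4044 0.1508 0.3918] [0.4044 0.1507 0.3918]
lid circ ((0.4913019835948944, 0.10883277654647827), 0.04575463384389877)
knob 105 [0.4682 0.1289 0.0786] 0.08115426312234325
timer knob [ 0.5915 -0.0265  0.042 ]
top lid circ 144 ((0.4928392171859741, 0.09948210418224335), 0.043637678027153015) [0.4939 0.0829 0.0665]
knob 1 [0.5298 0.0904 0.0749] 0.07491880138909446
side lid circ 306 ((0.4887620508670807, 0.10405685007572174), 0.04419620335102081) [0.4873 0.0978 0.0678]
knob 10 [0.4687 0.123  0.0794] 0.08288902203895987
```

View pics/side3.png

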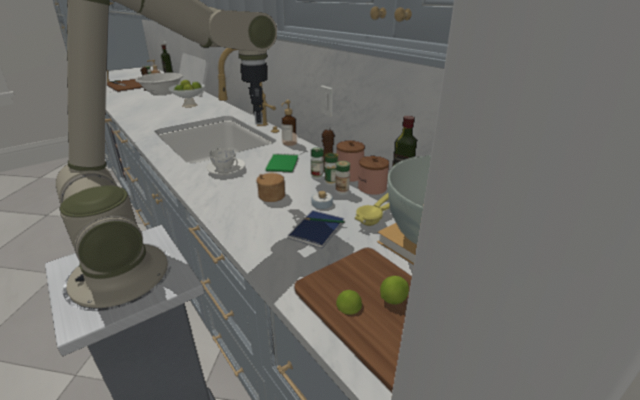

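```bash
python3 -m handwheel '[{"dx":0,"dy":0,"dz":0,"spin":0},{"dx":0,"dy":0,"dz":0,"spin":0},{"dx":0,"dy":0,"dz":0,"spin":0},{"dx":0,"dy":0,"dz":0,"spin":0},{"dx":0,"dy":0,"dz":0,"spin":0},{"dx":0,"dy":0,"dz":0,"spin":0},{"dx":0,"dy":0,"dz":0,"spin":0},{"dx":0,"dy":0,"dz":0,"spin":0}]' 1 20
python3 - <<'E'
from h import *
s=sense();print(s['grip_width'],s['t'])
for n in ('side','top','wrist'):
  p,d=imaging.grab_frame(n); uv=proj(n,s['ee_pos'])[0]; print(n,uv)
  x,y=int(uv[0]),int(uv[1]); x0,y0=max(x-50,0),max(y-50,0)
  cr=cv2.resize(p[y0:y0+80,x0:x0+100],None,fx=5,fy=5,interpolation=cv2.INTER_CUBIC)
  cv2.drawMarker(cr,(int((uv[0]-x0+.5)*5),int((uv[1]-y0+.5)*5)),(0,0,255),0,12)
  cv2.imwrite(f'pics/{n}4.png',cr)
E
```

```text
t: 3.57
ee_pos: [0.4715, 0.1192, 0.2129]
tool_rot: [0.691, 0.152, 0.691, -0.152]
contact_force: [-0.9, -0.3, 0.5]
grip_width: -0.0003
-0.00029750976330625897 3.5667
side [258.9735 135.4129]
top [258.8458 219.8017]
wrist [315.1853 227.1018]
```

View pics/side4.png

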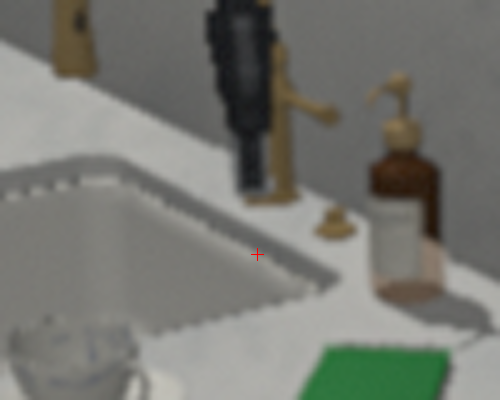

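View pics/wrist4.png

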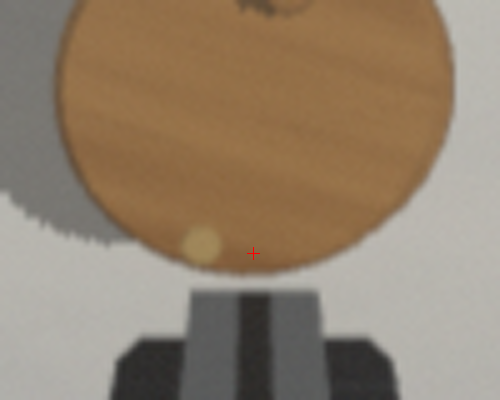

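```bash
python3 - <<'E'
from h import *
s=sense();M=rot(s);print(s['ee_pos'])
for k in (0,10,19,25,30):
  P=s['ee_pos']-M[:,0]*k/1000
  print(k,proj('side',P)[0],proj('wrist',P)[0])
p,d=imaging.grab_frame('wrist')
m=np.zeros(d.shape,bool);m[232:300,295:340]=1;m&=(d<.2)
P,u,v=cloud('wrist',d,m)
L=(P-s['ee_pos'])@M*1000
for r in range(230,275,4):
  k=v==r
  if k.any(): print(r,u[k].min(),u[k].max(),'local',L[k].min(0).round(1),L[k].max(0).round(1))
p,d=imaging.grab_frame('side')
m=np.zeros(d.shape,bool);m[90:128,248:270]=1
P,u,v=cloud('side',d,m);L=(P-s['ee_pos'])@M*1000
k=(abs(L[:,1])<40)&(abs(L[:,2])<40);print('side tip local',L[k].min(0),L[k].max(0),k.sum())
E
```

```text
[0.4715 0.1192 0.2129]
0 [258.9682 135.4023] [315.1926 227.1024]
10 [258.7189 132.2445] [315.1879 233.2101]
19 [258.4932 129.38  ] [315.1833 239.2849]
25 [258.342  127.4585] [315.1799 243.6828]
30 [258.2156 125.8498] [315.1769 247.5854]
238 303 328 local [-44.5  -6.1 -12.4] [-42.5   6.5 -11.5]
242 302 329 local [-49.6  -6.4 -12.6] [-47.1   6.7 -11.4]
246 295 339 local [-53.8 -10.1 -12.5] [-43.4  12.   -7.5]
250 295 339 local [-58.2  -9.8 -12.7] [-48.2  11.6  -7.7]
254 295 339 local [-62.5  -9.6 -12.9] [-51.3  11.3  -7.1]
258 295 339 local [-65.6  -9.3 -12.6] [-56.2  11.   -7.6]
262 295 339 local [-69.6  -9.1 -12.9] [-59.8  10.7  -7.5]
266 295 339 local [-72.6  -8.8 -12.8] [-64.1  10.4  -7.9]
270 295 339 local [-79.7  -7.7 -15.1] [-72.2   9.2 -10.7]
274 295 339 local [-82.7  -7.5 -15.2] [-72.6   8.8  -9.1]
side tip local [-145.7031  -39.9791  -19.1897] [-38.2815  20.635   19.9489] 232
```

The fingertips really end about 39 mm above the reported TCP, and the wrist and side cameras agree on this. I will work from the tips as seen and check again close up.

```bash
python3 -m handwheel '[{"dx":0,"dy":17,"dz":0,"spin":0},{"dx":20,"dy":17,"dz":0,"spin":0},{"dx":30,"dy":0,"dz":1,"spin":0},{"dx":30,"dy":0,"dz":0,"spin":0.1},{"dx":30,"dy":0,"dz":0,"spin":0.1},{"dx":20,"dy":0,"dz":0,"spin":0.09},{"dx":0,"dy":0,"dz":0,"spin":0},{"dx":0,"dy":0,"dz":0,"spin":0},{"dx":0,"dy":0,"dz":0,"spin":0}]'
cat > look.py <<'E'
from h import *
import sys
def look(tag,x0=200,y0=120,w=240,h=160):
  s=sense();M=rot(s);p,d=imaging.grab_frame('wrist');c=imaging.calibration('wrist')
  cv2.imwrite(f'pics/{tag}.png',cv2.resize(p[y0:y0+h,x0:x0+w],None,fx=3,fy=3,interpolation=cv2.INTER_CUBIC))
  P,u,v=cloud('wrist',d,np.ones(d.shape,bool),c)
  L=(P-s['ee_pos'])@M*1000
  k=(abs(L[:,1])<9)&(abs(L[:,2])<16)&(L[:,0]>-75)&(d[v,u]<.165)
  if k.any(): print('tip local max x',L[k][:,0].max().round(1),'y',L[k][:,1].min().round(1),L[k][:,1].max().round(1),'zmin',L[k][:,2].min().round(1),'tip z',P[k][:,2].min().round(4))
  near=np.hypot(P[:,0]-.50,P[:,1]-.08)<.13
  k=near&(P[:,2]>.0755)&(P[:,2]<.083)&(d[v,u]>.2); 
  if k.any(): print('knob',k.sum(),P[k].mean(0), np.ptp(P[k],axis=0))
  k=near&(P[:,2]>.062)&(P[:,2]<.072)&(d[v,u]>.2)
  if k.any(): print('lid',k.sum(),cv2.minEnclosingCircle(P[k][:,:2].astype(np.float32)))
  print('F',s['contact_force'],'y ang',np.arctan2(M[1,1],M[0,1]),s['ee_pos'],s['t'],'j6',s['joints'][5])
  return p,d,c
if __name__=='__main__': look(*sys.argv[1:2],*map(int,sys.argv[2:]))
E
python3 look.py w5
```

```text
t: 4.57
ee_pos: [0.4875, 0.1498, 0.0843]
tool_rot: [0.662, 0.249, 0.661, -0.249]
contact_force: [-0.3, -0.7, 0.2]
grip_width: -0.0
tip local max x -38.3 y -9.0 9.0 zmin -13.0 tip z 0.1226
knob 6 [0.4718 0.1282 0.0762] [0.0103 0.0098 0.0012]
lid 6313 ((0.4907207489013672, 0.10889212042093277), 0.04549139738082886)
F [-0.3076 -0.6835  0.2494] y ang 0.8506888096259488 [0.4875 0.1498 0.0843] 4.5667 j6 -0.7851449460353926
```

View pics/w5.png

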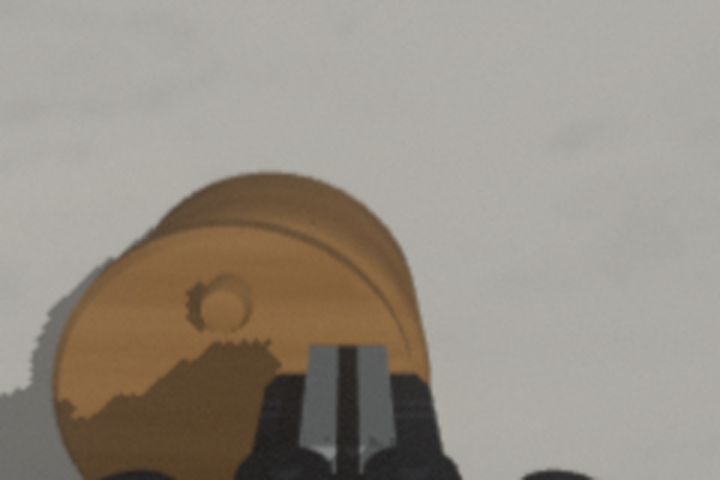

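```bash
python3 -m handwheel '[{"dx":15,"dy":0,"dz":0,"spin":0},{"dx":15,"dy":0,"dz":0,"spin":0},{"dx":10,"dy":0,"dz":0,"spin":0},{"dx":4,"dy":0,"dz":0,"spin":0},{"dx":0,"dy":0,"dz":0,"spin":0},{"dx":0,"dy":0,"dz":0,"spin":0}]'
python3 look.py w6; python3 - <<'E'
from h import *
p,d=imaging.grab_frame('side');cv2.imwrite('pics/s6.png',cv2.resize(p[120:220,220:340],None,fx=6,fy=6,interpolation=cv2.INTER_CUBIC))
print(proj('side',[[.4875,.1498,.08],[.49,.109,.068]]))
E
```

```text
t: 5.12
ee_pos: [0.4873, 0.1497, 0.04]
tool_rot: [0.662, 0.25, 0.661, -0.25]
contact_force: [0.2, 0.9, -0.2]
grip_width: 0.0003
tip local max x -25.4 y -9.0 9.0 zmin -12.9 tip z 0.0654
F [ 0.162   0.9409 -0.2425] y ang 0.8486185004249954 [0.4873 0.1497 0.04  ] 5.1167 j6 -0.7830765247847058
[[261.8204 170.4682]
 [269.032  177.9608]]
```

View pics/w6.png

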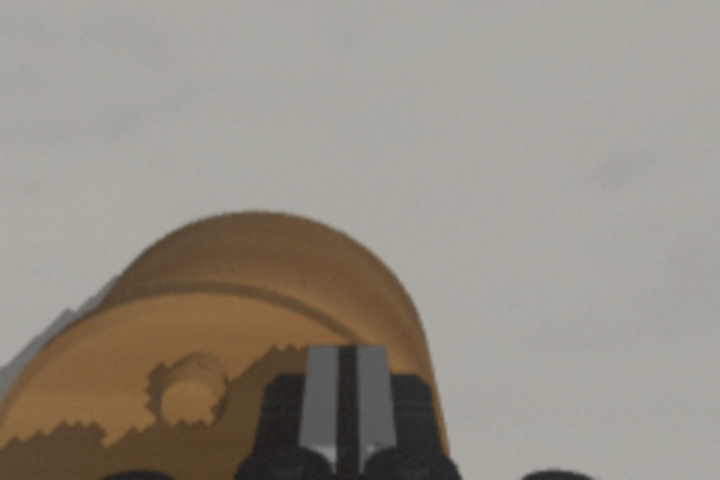

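View pics/s6.png

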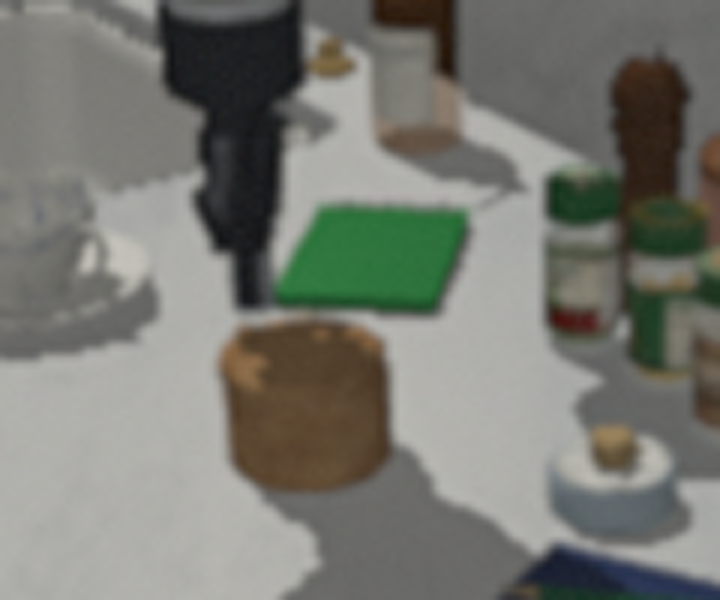

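```bash
cat > plan.py <<'E'
from h import *
pin=np.array([.5193,.0838]); phi0=np.radians(138.5)
def rows(pts):  # pts: list of (x,y,yaw) commanded; first = current
    for a,b in zip(pts[:-1],pts[1:]):
        w=np.array(b[:2])-np.array(a[:2]); ya=a[2]
        y=np.array([np.cos(ya),np.sin(ya)]); z=np.array([np.sin(ya),-np.cos(ya)])
        print('{"dx":0,"dy":%.1f,"dz":%.1f,"spin":%.3f},'%(1000*w@y,1000*w@z,-(b[2]-a[2])))
def tip(th,yaw,side=1,r=.013):
    K=pin+.068*np.array([np.cos(phi0+th),np.sin(phi0+th)])
    return (*(K+side*r*np.array([np.cos(yaw),np.sin(yaw)])),yaw)
E
python3 - <<'E'
from plan import *
cur=(.4873,.1497,.849)
pts=[cur,(*cur[:2],.749),(*cur[:2],.65)]
pts+=[tip(0,.65,r=.021),tip(0,.65,r=.015)]
for th,yaw in zip(np.linspace(.0,2.25,33)[1:],np.linspace(.65,2.45,33)[1:]): pts.append(tip(th,yaw))
rows(pts); print(pts[-1])
E
```

```text
{"dx":0,"dy":0.0,"dz":0.0,"spin":0.100},
{"dx":0,"dy":0.0,"dz":0.0,"spin":0.099},
{"dx":0,"dy":-6.7,"dz":5.1,"spin":-0.000},
{"dx":0,"dy":-6.0,"dz":0.0,"spin":-0.000},
{"dx":0,"dy":-6.7,"dz":0.4,"spin":-0.056},
{"dx":0,"dy":-4.7,"dz":0.4,"spin":-0.056},
{"dx":0,"dy":-4.6,"dz":0.5,"spin":-0.056},
{"dx":0,"dy":-4.6,"dz":0.6,"spin":-0.056},
{"dx":0,"dy":-4.6,"dz":0.6,"spin":-0.056},
{"dx":0,"dy":-4.6,"dz":0.7,"spin":-0.056},
{"dx":0,"dy":-4.6,"dz":0.8,"spin":-0.056},
{"dx":0,"dy":-4.5,"dz":0.8,"spin":-0.056},
{"dx":0,"dy":-4.5,"dz":0.9,"spin":-0.056},
{"dx":0,"dy":-4.5,"dz":0.9,"spin":-0.056},
{"dx":0,"dy":-4.5,"dz":1.0,"spin":-0.056},
{"dx":0,"dy":-4.4,"dz":1.1,"spin":-0.056},
{"dx":0,"dy":-4.4,"dz":1.1,"spin":-0.056},
{"dx":0,"dy":-4.4,"dz":1.2,"spin":-0.056},
{"dx":0,"dy":-4.4,"dz":1.3,"spin":-0.056},
{"dx":0,"dy":-4.3,"dz":1.3,"spin":-0.056},
{"dx":0,"dy":-4.3,"dz":1.4,"spin":-0.056},
{"dx":0,"dy":-4.3,"dz":1.4,"spin":-0.056},
{"dx":0,"dy":-4.3,"dz":1.5,"spin":-0.056},
{"dx":0,"dy":-4.2,"dz":1.6,"spin":-0.056},
{"dx":0,"dy":-4.2,"dz":1.6,"spin":-0.056},
{"dx":0,"dy":-4.2,"dz":1.7,"spin":-0.056},
{"dx":0,"dy":-4.1,"dz":1.7,"spin":-0.056},
{"dx":0,"dy":-4.1,"dz":1.8,"spin":-0.056},
{"dx":0,"dy":-4.0,"dz":1.8,"spin":-0.056},
{"dx":0,"dy":-4.0,"dz":1.9,"spin":-0.056},
{"dx":0,"dy":-4.0,"dz":2.0,"spin":-0.056},
{"dx":0,"dy":-3.9,"dz":2.0,"spin":-0.056},
{"dx":0,"dy":-3.9,"dz":2.1,"spin":-0.056},
{"dx":0,"dy":-3.9,"dz":2.1,"spin":-0.056},
{"dx":0,"dy":-3.8,"dz":2.2,"spin":-0.056},
{"dx":0,"dy":-3.8,"dz":2.2,"spin":-0.056},
(np.float64(0.5062206920795647), np.float64(0.024160110171631475), np.float64(2.45))
```

```bash
python3 -m handwheel '[{"dx":3,"dy":0,"dz":0,"spin":0.1},{"dx":2,"dy":0,"dz":0,"spin":0.1},{"dx":0,"dy":-6.7,"dz":5.1,"spin":0},{"dx":0,"dy":-2,"dz":0,"spin":0},{"dx":0,"dy":0,"dz":0,"spin":0},{"dx":0,"dy":0,"dz":0,"spin":0}]'
python3 look.py w7; python3 - <<'E'
from h import *
p,d=imaging.grab_frame('side');cv2.imwrite('pics/s7.png',cv2.resize(p[140:220,230:330],None,fx=7,fy=7,interpolation=cv2.INTER_CUBIC))
E
```

```text
t: 5.72
ee_pos: [0.4829, 0.1401, 0.0343]
tool_rot: [0.634, 0.314, 0.633, -0.314]
contact_force: [-0.1, 0.2, -0.8]
grip_width: -0.0001
tip local max x -24.0 y -9.0 9.0 zmin -15.3 tip z 0.0583
F [-0.0893  0.2179 -0.8148] y ang 0.6495346014570582 [0.4829 0.1401 0.0343] 5.7167 j6 -0.6029690617012505
```

View pics/w7.png

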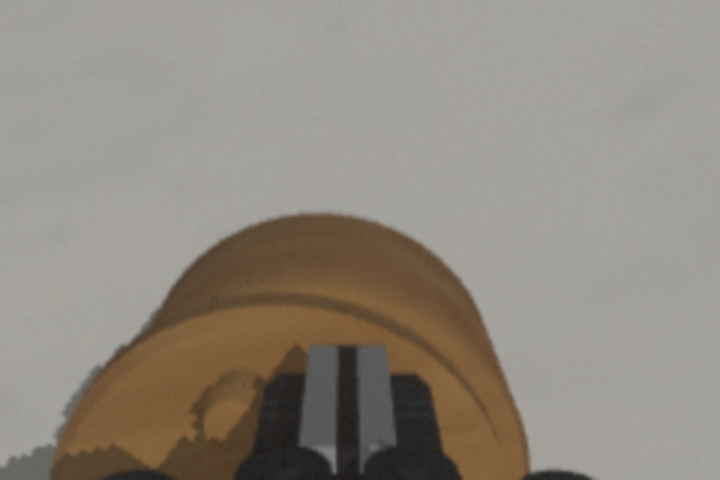

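View pics/s7.png

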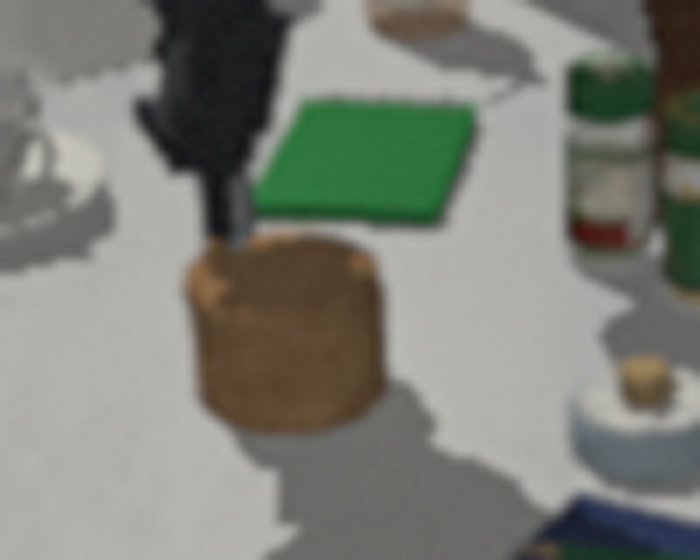

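```bash
python3 -m handwheel '[{"dx":0,"dy":-4,"dz":0,"spin":0},{"dx":0,"dy":-6.7,"dz":0.4,"spin":-0.056},{"dx":0,"dy":-4.7,"dz":0.4,"spin":-0.056},{"dx":0,"dy":-4.6,"dz":0.5,"spin":-0.056},{"dx":0,"dy":-4.6,"dz":0.6,"spin":-0.056},{"dx":0,"dy":-4.6,"dz":0.6,"spin":-0.056},{"dx":0,"dy":-4.6,"dz":0.7,"spin":-0.056},{"dx":0,"dy":0,"dz":0,"spin":0}]'
python3 look.py w8;  python3 - <<'E'
from h import *
p,d=imaging.grab_frame('side');cv2.imwrite('pics/s8.png',cv2.resize(p[140:220,230:330],None,fx=7,fy=7,interpolation=cv2.INTER_CUBIC))
E
```

```text
t: 6.48
ee_pos: [0.4604, 0.1145, 0.034]
tool_rot: [0.677, 0.204, 0.677, -0.204]
contact_force: [-0.2, -0.2, 0.5]
grip_width: 0.0002
tip local max x -24.1 y -9.0 9.0 zmin -14.7 tip z 0.0581
F [-0.2093 -0.2319  0.4656] y ang 0.9860462096569754 [0.4604 0.1145 0.034 ] 6.4833 j6 -0.9924646288515145
```

View pics/w8.png

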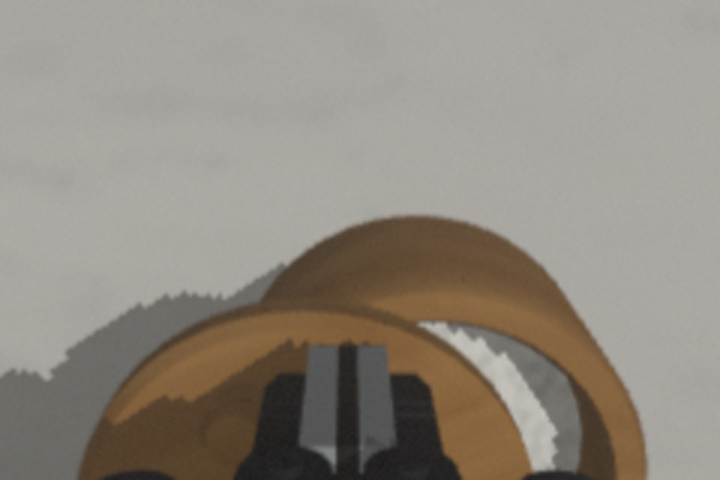

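View pics/s8.png

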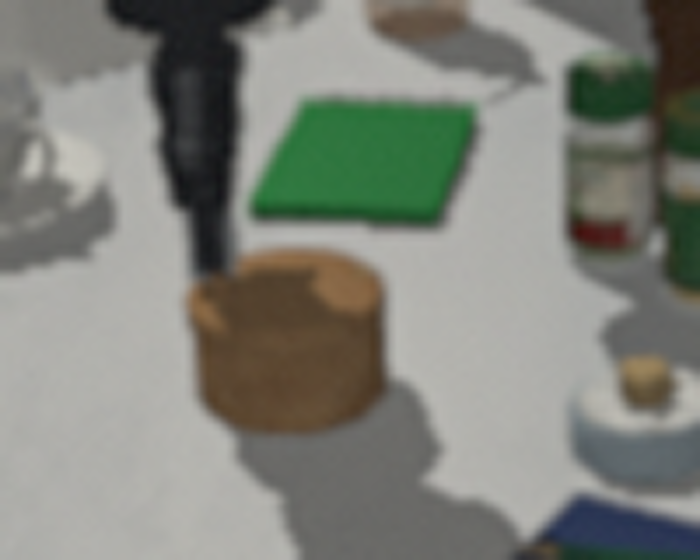

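The lid is swinging aside with no appreciable force, and the box is where it was in the side view. I continue.

```bash
python3 -m handwheel '[{"dx":0,"dy":-4.6,"dz":0.8,"spin":-0.056},{"dx":0,"dy":-4.5,"dz":0.8,"spin":-0.056},{"dx":0,"dy":-4.5,"dz":0.9,"spin":-0.056},{"dx":0,"dy":-4.5,"dz":0.9,"spin":-0.056},{"dx":0,"dy":-4.5,"dz":1.0,"spin":-0.056},{"dx":0,"dy":-4.4,"dz":1.1,"spin":-0.056},{"dx":0,"dy":-4.4,"dz":1.1,"spin":-0.056},{"dx":0,"dy":-4.4,"dz":1.2,"spin":-0.056},{"dx":0,"dy":0,"dz":0,"spin":0}]'
python3 look.py w9;  python3 - <<'E'
from h import *
p,d=imaging.grab_frame('side');cv2.imwrite('pics/s9.png',cv2.resize(p[140:220,230:330],None,fx=7,fy=7,interpolation=cv2.INTER_CUBIC))
E
```

```text
t: 7.33
ee_pos: [0.4545, 0.079, 0.0339]
tool_rot: [0.705, 0.049, 0.705, -0.049]
contact_force: [0.3, -0.0, -0.0]
grip_width: -0.0001
tip local max x -23.8 y -9.0 9.0 zmin -15.9 tip z 0.0578
F [ 0.2863 -0.0275 -0.0075] y ang 1.4322746235322166 [0.4545 0.079  0.0339] 7.3333 j6 -1.517574274346906
```

View pics/w9.png

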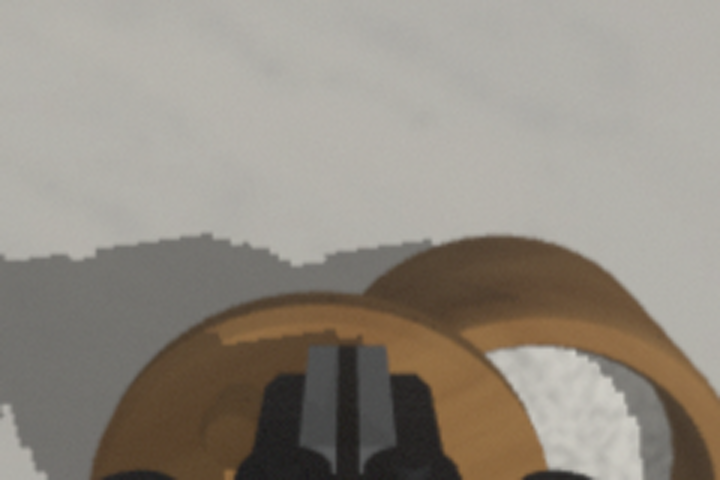

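View pics/s9.png

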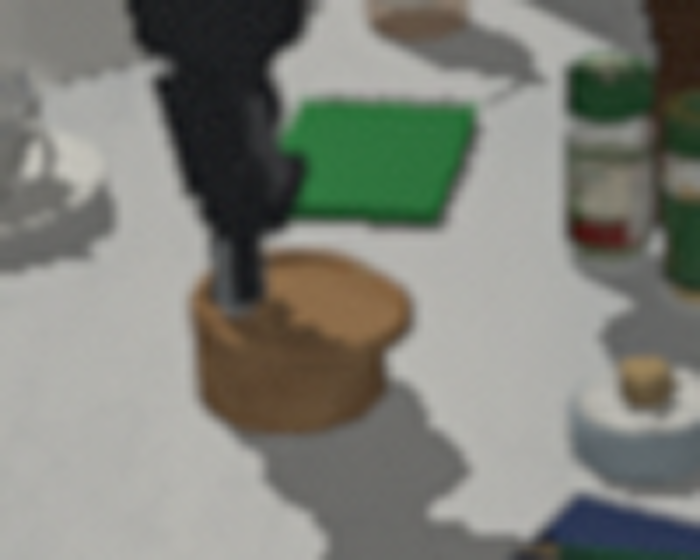

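```bash
python3 -m handwheel '[{"dx":0,"dy":-4.4,"dz":1.3,"spin":-0.056},{"dx":0,"dy":-4.4,"dz":1.3,"spin":-0.056},{"dx":0,"dy":-4.3,"dz":1.3,"spin":-0.056},{"dx":0,"dy":-4.3,"dz":1.4,"spin":-0.056},{"dx":0,"dy":-4.3,"dz":1.4,"spin":-0.056},{"dx":0,"dy":-4.3,"dz":1.5,"spin":-0.056},{"dx":0,"dy":-4.2,"dz":1.6,"spin":-0.056},{"dx":0,"dy":-4.2,"dz":1.6,"spin":-0.056},{"dx":0,"dy":-4.2,"dz":1.7,"spin":-0.056},{"dx":0,"dy":0,"dz":0,"spin":0}]'
python3 look.py w10;  python3 - <<'E'
from h import *
p,d=imaging.grab_frame('side');cv2.imwrite('pics/s10.png',cv2.resize(p[140:220,230:330],None,fx=7,fy=7,interpolation=cv2.INTER_CUBIC))
E
```

```text
t: 8.27
ee_pos: [0.4709, 0.0424, 0.0339]
tool_rot: [0.695, -0.128, 0.695, 0.128]
contact_force: [-0.6, 0.1, -0.6]
grip_width: -0.0003
tip local max x -24.5 y -9.0 9.0 zmin -16.0 tip z 0.0584
F [-0.6236  0.0822 -0.5668] y ang 1.9358019798423658 [0.4709 0.0424 0.0339] 8.2667 j6 -2.097049359162008
```

View pics/w10.png

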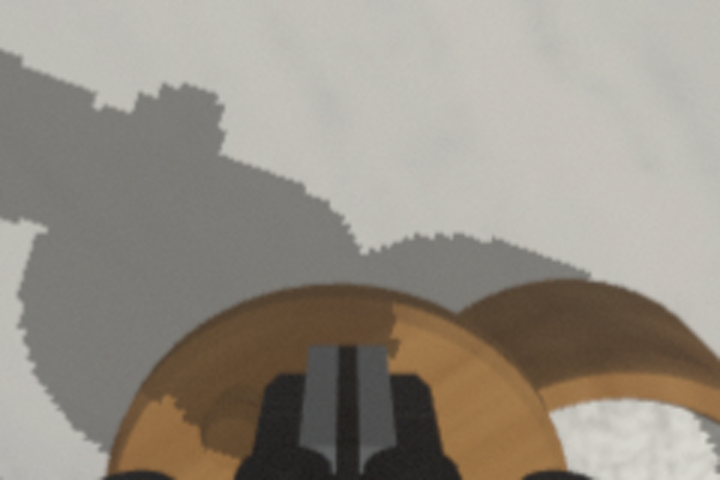

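View pics/s10.png

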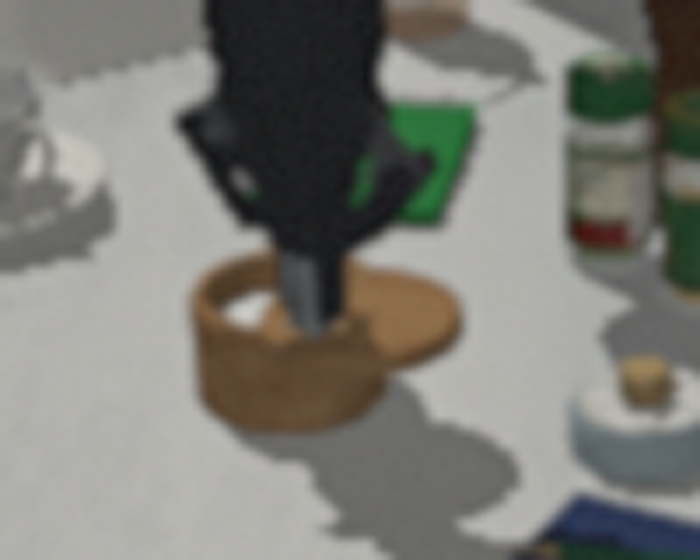

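```bash
python3 -m handwheel '[{"dx":0,"dy":-4.1,"dz":1.7,"spin":-0.056},{"dx":0,"dy":-4.1,"dz":1.8,"spin":-0.056},{"dx":0,"dy":-4.0,"dz":1.8,"spin":-0.056},{"dx":0,"dy":-4.0,"dz":1.9,"spin":-0.056},{"dx":0,"dy":-4.0,"dz":2.0,"spin":-0.056},{"dx":0,"dy":-3.9,"dz":2.0,"spin":-0.056},{"dx":0,"dy":-3.9,"dz":2.1,"spin":-0.056},{"dx":0,"dy":-3.9,"dz":2.1,"spin":-0.056},{"dx":0,"dy":-3.8,"dz":2.2,"spin":-0.056},{"dx":0,"dy":0,"dz":0,"spin":0},{"dx":0,"dy":0,"dz":0,"spin":0}]'
python3 look.py w11;  python3 - <<'E'
from h import *
p,d=imaging.grab_frame('side');cv2.imwrite('pics/s11.png',cv2.resize(p[140:220,230:330],None,fx=7,fy=7,interpolation=cv2.INTER_CUBIC))
E
```

```text
t: 9.28
ee_pos: [0.5042, 0.0233, 0.0338]
tool_rot: [0.642, -0.297, 0.642, 0.297]
contact_force: [-0.4, 0.2, 0.2]
grip_width: -0.0001
tip local max x -29.5 y -9.0 9.0 zmin -16.0 tip z 0.0633
F [-0.3781  0.2369  0.1866] y ang 2.4370336054619957 [0.5042 0.0233 0.0338] 9.2833 j6 -2.6259668384136208
```

View pics/w11.png

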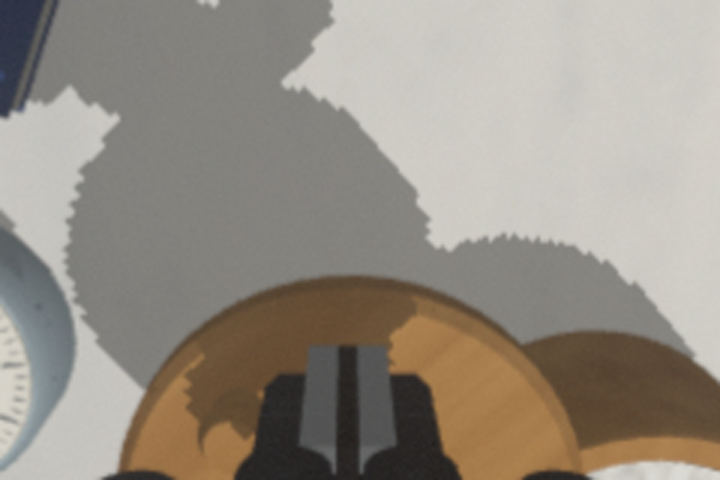

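View pics/s11.png

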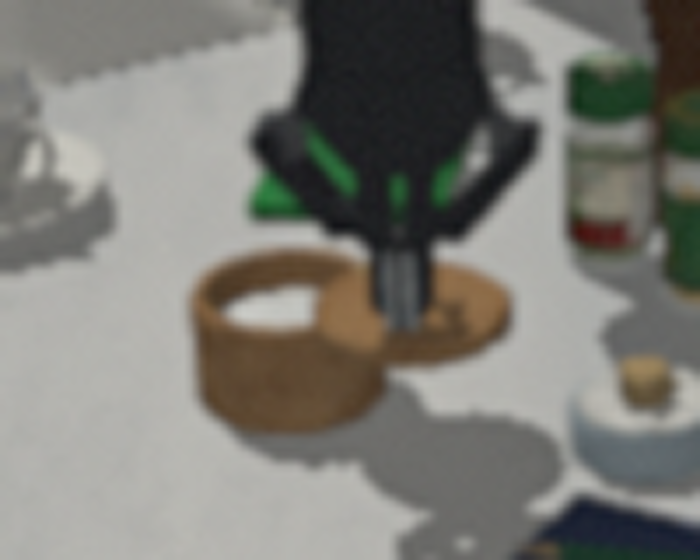

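```bash
python3 -m handwheel '[{"dx":0,"dy":4,"dz":0,"spin":0},{"dx":0,"dy":4,"dz":0,"spin":0},{"dx":-20,"dy":0,"dz":0,"spin":0},{"dx":-30,"dy":0,"dz":0,"spin":0},{"dx":-30,"dy":15,"dz":20,"spin":0},{"dx":-20,"dy":20,"dz":30,"spin":0},{"dx":0,"dy":15,"dz":25,"spin":0},{"dx":0,"dy":5,"dz":15,"spin":0},{"dx":0,"dy":0,"dz":0,"spin":0},{"dx":0,"dy":0,"dz":0,"spin":0},{"dx":0,"dy":0,"dz":0,"spin":0}]'
cat > mouth.py <<'E'
from look import *
import sys
p,d,c=look(sys.argv[1],120,70,400,260)
P,u,v=cloud('wrist',d,np.ones(d.shape,bool),c)
near=np.hypot(P[:,0]-.49,P[:,1]-.09)<.11
k=near&(P[:,2]>.046)&(P[:,2]<.059)&(d[v,u]>.2)
Q=P[k][:,:2]
print('rim',k.sum())
# outer wall + rim points : fit circle radius .0455 to points using enclosing of rim
from scipy.optimize import least_squares
# rim annulus between r .033 and .0455 -> cost: outside the annulus
f=lambda x:(lambda r:np.maximum(r-.0455,0)+np.maximum(.033-r,0))(np.hypot(Q[:,0]-x[0],Q[:,1]-x[1]))*1000
r=least_squares(f,[.49,.107],loss='soft_l1'); print('mouth centre',r.x,'cost',r.cost/len(Q))
E
python3 mouth.py w12
```

```text
t: 10.3
ee_pos: [0.5138, 0.1318, 0.1336]
tool_rot: [0.641, -0.298, 0.642, 0.298]
contact_force: [0.5, -0.3, -0.1]
grip_width: -0.0
tip local max x -37.8 y -9.0 9.0 zmin -12.1 tip z 0.1714
knob 229 [0.5213 0.0155 0.0786] [0.012  0.0122 0.0054]
lid 9749 ((0.520718514919281, 0.04520173743367195), 0.045832425355911255)
F [ 0.5019 -0.335  -0.124 ] y ang 2.439501823814539 [0.5138 0.1318 0.1336] 10.3 j6 -2.411588152045954
rim 2394
mouth centre [0.4942 0.1116] cost 0.03325780064643821
```

View pics/w12.png

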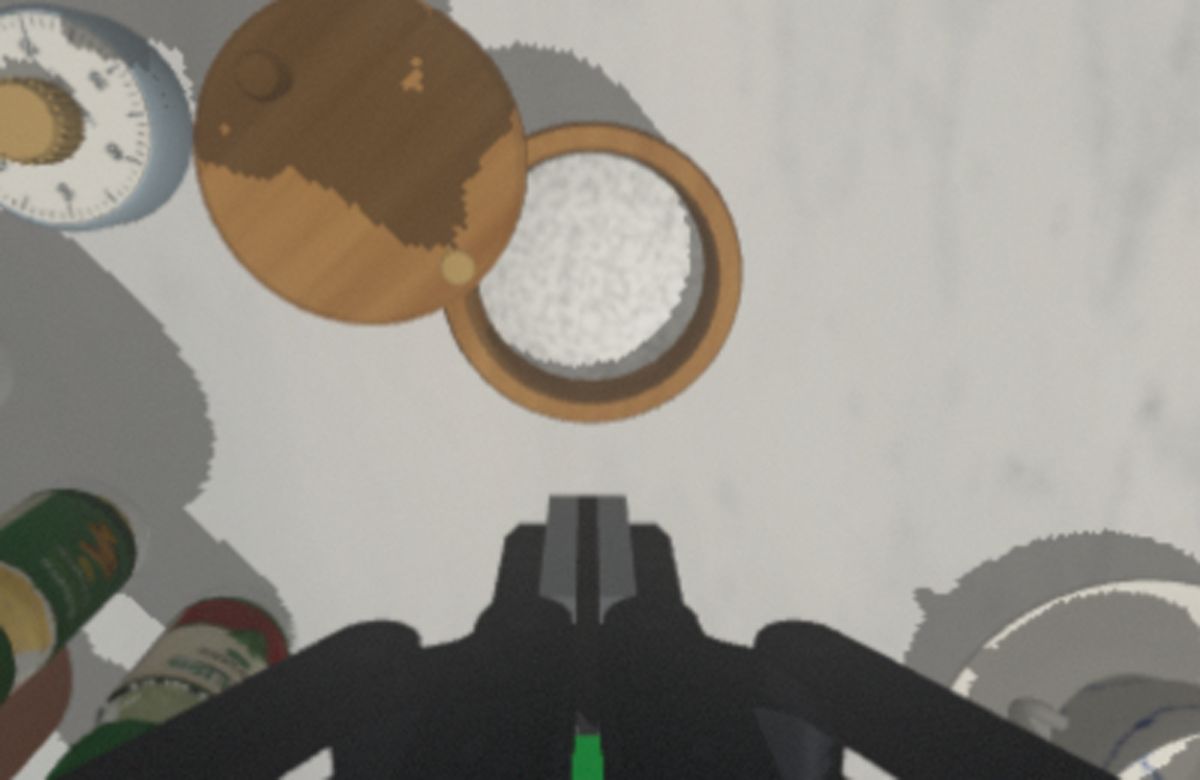

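The lid is about 2.4 rad open, with the knob in the picture at (263,75) and the pin at (458,268). The mouth is centred near (590,272), and the empty box shows its pale bottom. Next I point into it.

```bash
python3 -m handwheel '[{"dx":0,"dy":2,"dz":-14,"spin":0},{"dx":20,"dy":0,"dz":-14,"spin":0},{"dx":20,"dy":0,"dz":0,"spin":0},{"dx":14,"dy":0,"dz":0,"spin":0},{"dx":4,"dy":0,"dz":0,"spin":0},{"dx":0,"dy":0,"dz":0,"spin":0},{"dx":0,"dy":0,"dz":0,"spin":0}]'
python3 - <<'E'
from look import *
look('w13',120,70,400,260); todo([.4942,.1116,.075])
p,d=imaging.grab_frame('side');cv2.imwrite('pics/s13.png',cv2.resize(p[120:220,220:340],None,fx=6,fy=6,interpolation=cv2.INTER_CUBIC))
E
for i in 1 2; do python3 -m handwheel '[{"dx":0,"dy":0,"dz":0,"spin":0},{"dx":0,"dy":0,"dz":0,"spin":0},{"dx":0,"dy":0,"dz":0,"spin":0},{"dx":0,"dy":0,"dz":0,"spin":0},{"dx":0,"dy":0,"dz":0,"spin":0},{"dx":0,"dy":0,"dz":0,"spin":0},{"dx":0,"dy":0,"dz":0,"spin":0},{"dx":0,"dy":0,"dz":0,"spin":0},{"dx":0,"dy":0,"dz":0,"spin":0},{"dx":0,"dy":0,"dz":0,"spin":0},{"dx":0,"dy":0,"dz":0,"spin":0},{"dx":0,"dy":0,"dz":0,"spin":0}]'; done
```

```text
t: 10.93
ee_pos: [0.4951, 0.1118, 0.0765]
tool_rot: [0.642, -0.298, 0.641, 0.297]
contact_force: [-0.6, -0.8, -0.1]
grip_width: 0.0001
tip local max x -38.9 y -9.0 9.0 zmin -11.7 tip z 0.1153
lid 1440 ((0.5330955982208252, 0.05902682617306709), 0.041591353714466095)
F [-0.5882 -0.7598 -0.0941] y ang 2.4392061130561054 [0.4951 0.1118 0.0765] 10.9333 j6 -2.4507084954441614
tcp [0.4953 0.112  0.0768] t 10.98 tool y ang 2.439 shift mm [ 1.8  0.6 -1. ] | 2.1 j6 -2.45
t: 12.03
ee_pos: [0.4947, 0.1122, 0.0759]
tool_rot: [0.641, -0.298, 0.641, 0.298]
contact_force: [-0.1, -0.2, -0.2]
grip_width: -0.0002
t: 13.03
ee_pos: [0.4947, 0.1123, 0.0759]
tool_rot: [0.641, -0.298, 0.641, 0.298]
contact_force: [-1.0, 0.3, 1.2]
grip_width: 0.0001
```

View pics/w13.png

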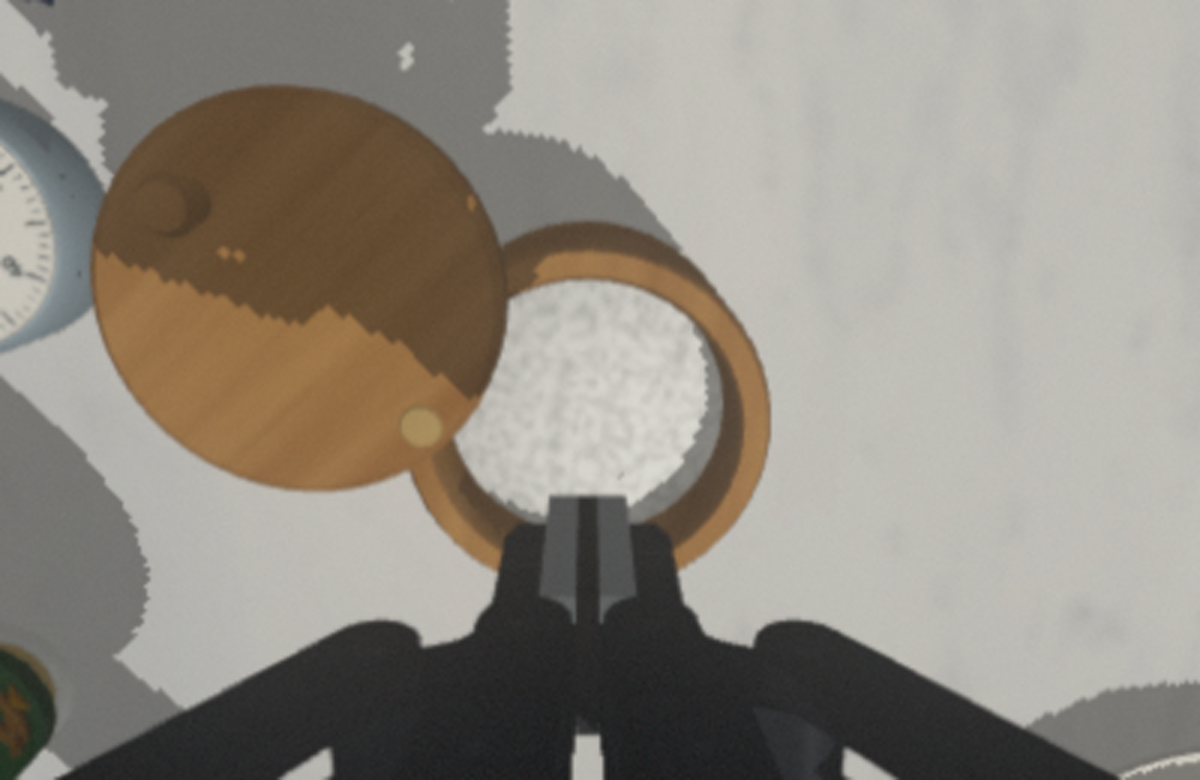

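View pics/s13.png

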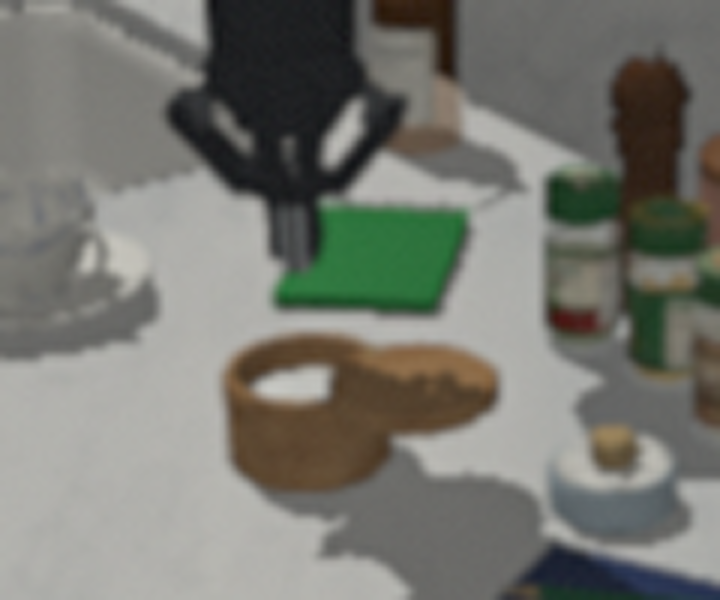

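```bash
python3 -m handwheel '[{"dx":0,"dy":-12,"dz":-6,"spin":0},{"dx":0,"dy":-22,"dz":-11,"spin":0},{"dx":0,"dy":-25,"dz":-13,"spin":0},{"dx":0,"dy":-25,"dz":-13,"spin":0},{"dx":0,"dy":-18,"dz":-9,"spin":0},{"dx":0,"dy":-7,"dz":-4,"spin":-0.06},{"dx":0,"dy":0,"dz":0,"spin":0},{"dx":0,"dy":0,"dz":0,"spin":0}]'
python3 - <<'E'
from look import *
look('w14',120,120,400,260); todo([.5414,-.0006,.034],2.5)
p,d=imaging.grab_frame('side');cv2.imwrite('pics/s14.png',cv2.resize(p[120:220,220:340],None,fx=6,fy=6,interpolation=cv2.INTER_CUBIC))
E
```

```text
t: 13.7
ee_pos: [0.5418, -0.0015, 0.0758]
tool_rot: [0.632, -0.316, 0.633, 0.316]
contact_force: [-0.0, 0.4, -1.4]
grip_width: -0.0003
tip local max x -38.4 y -9.0 9.0 zmin -11.6 tip z 0.1142
lid 6242 ((0.5204668045043945, 0.04604766517877579), 0.04560355097055435)
F [-0.0381  0.4139 -1.3802] y ang 2.4974591775355606 [ 0.5418 -0.0015  0.0758] 13.7 j6 -2.71892784279846
tcp [ 0.5416 -0.0009  0.0758] t 13.75 tool y ang 2.498 shift mm [41.8  0.3  0.1] | 41.8 j6 -2.72
spin -0.002
```

View pics/w14.png

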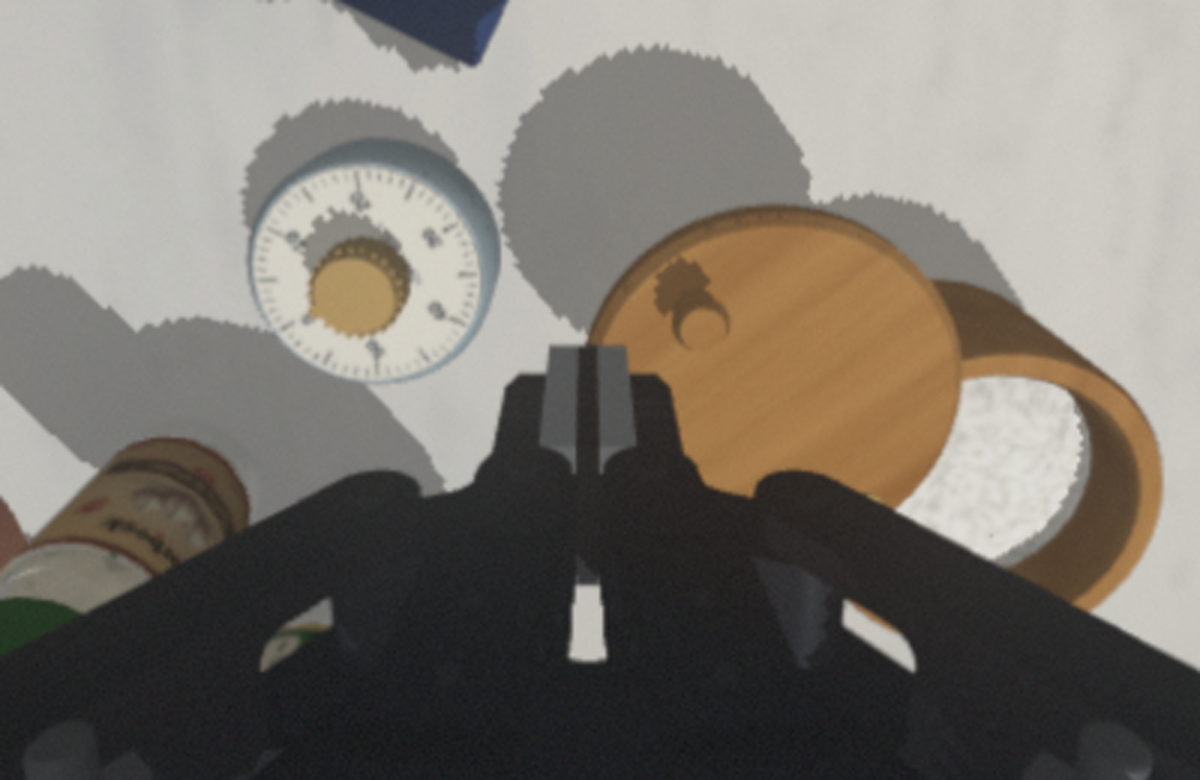

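View pics/s14.png

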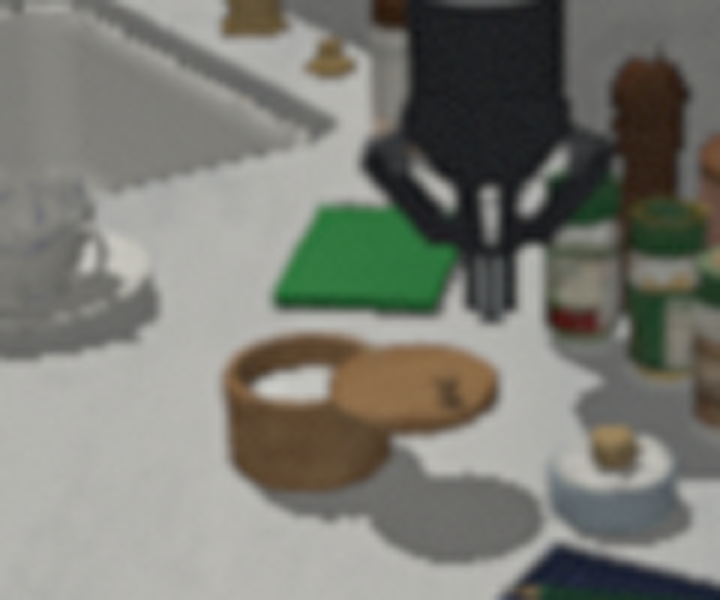

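```bash
python3 -m handwheel '[{"dx":15,"dy":0,"dz":0,"spin":0},{"dx":15,"dy":0,"dz":0,"spin":0},{"dx":9,"dy":0,"dz":0,"spin":0},{"dx":2.5,"dy":0,"dz":0,"spin":0},{"dx":0,"dy":0,"dz":0,"spin":0},{"dx":0,"dy":0,"dz":0,"spin":0}]'
python3 look.py w15 120 120 400 260; python3 - <<'E'
import plan; from plan import *
plan.pin=np.array([.520,.0832]); plan.phi0=np.radians(132)
s=sense();M=rot(s);cur=(*s['ee_pos'][:2],np.arctan2(M[1,1],M[0,1]))
pts=[cur,tip(2.42,cur[2],-1,.019),tip(2.40,cur[2],-1,.014)]
for th,yaw in zip(np.linspace(2.40,0.0,37)[1:],np.linspace(cur[2],.75,37)[1:]): pts.append(tip(th,yaw,-1))
rows(pts)
E
```

```text
t: 14.3
ee_pos: [0.5421, -0.0007, 0.0349]
tool_rot: [0.632, -0.317, 0.632, 0.317]
contact_force: [-0.3, -0.1, 0.1]
grip_width: 0.0004
tip local max x -29.0 y -9.0 9.0 zmin -12.1 tip z 0.0639
F [-0.2625 -0.1146  0.1279] y ang 2.500143081242098 [ 0.5421 -0.0007  0.0349] 14.3 j6 -2.7199350996837413
{"dx":0,"dy":7.8,"dz":-0.0,"spin":-0.000},
{"dx":0,"dy":6.1,"dz":-0.8,"spin":-0.000},
{"dx":0,"dy":4.8,"dz":-3.2,"spin":0.049},
{"dx":0,"dy":3.8,"dz":-3.1,"spin":0.049},
{"dx":0,"dy":3.8,"dz":-3.1,"spin":0.049},
{"dx":0,"dy":3.9,"dz":-3.0,"spin":0.049},
{"dx":0,"dy":3.9,"dz":-2.9,"spin":0.049},
{"dx":0,"dy":4.0,"dz":-2.8,"spin":0.049},
{"dx":0,"dy":4.0,"dz":-2.8,"spin":0.049},
{"dx":0,"dy":4.0,"dz":-2.7,"spin":0.049},
{"dx":0,"dy":4.1,"dz":-2.6,"spin":0.049},
{"dx":0,"dy":4.1,"dz":-2.6,"spin":0.049},
{"dx":0,"dy":4.2,"dz":-2.5,"spin":0.049},
{"dx":0,"dy":4.2,"dz":-2.4,"spin":0.049},
{"dx":0,"dy":4.2,"dz":-2.3,"spin":0.049},
{"dx":0,"dy":4.2,"dz":-2.2,"spin":0.049},
{"dx":0,"dy":4.3,"dz":-2.2,"spin":0.049},
{"dx":0,"dy":4.3,"dz":-2.1,"spin":0.049},
{"dx":0,"dy":4.3,"dz":-2.0,"spin":0.049},
{"dx":0,"dy":4.4,"dz":-1.9,"spin":0.049},
{"dx":0,"dy":4.4,"dz":-1.9,"spin":0.049},
{"dx":0,"dy":4.4,"dz":-1.8,"spin":0.049},
{"dx":0,"dy":4.4,"dz":-1.7,"spin":0.049},
{"dx":0,"dy":4.4,"dz":-1.6,"spin":0.049},
{"dx":0,"dy":4.5,"dz":-1.5,"spin":0.049},
{"dx":0,"dy":4.5,"dz":-1.5,"spin":0.049},
{"dx":0,"dy":4.5,"dz":-1.4,"spin":0.049},
{"dx":0,"dy":4.5,"dz":-1.3,"spin":0.049},
{"dx":0,"dy":4.5,"dz":-1.2,"spin":0.049},
{"dx":0,"dy":4.5,"dz":-1.1,"spin":0.049},
{"dx":0,"dy":4.5,"dz":-1.1,"spin":0.049},
{"dx":0,"dy":4.5,"dz":-1.0,"spin":0.049},
{"dx":0,"dy":4.5,"dz":-0.9,"spin":0.049},
{"dx":0,"dy":4.5,"dz":-0.8,"spin":0.049},
{"dx":0,"dy":4.5,"dz":-0.7,"spin":0.049},
{"dx":0,"dy":4.5,"dz":-0.6,"spin":0.049},
{"dx":0,"dy":4.5,"dz":-0.6,"spin":0.049},
{"dx":0,"dy":4.5,"dz":-0.5,"spin":0.049},
```

View pics/w15.png

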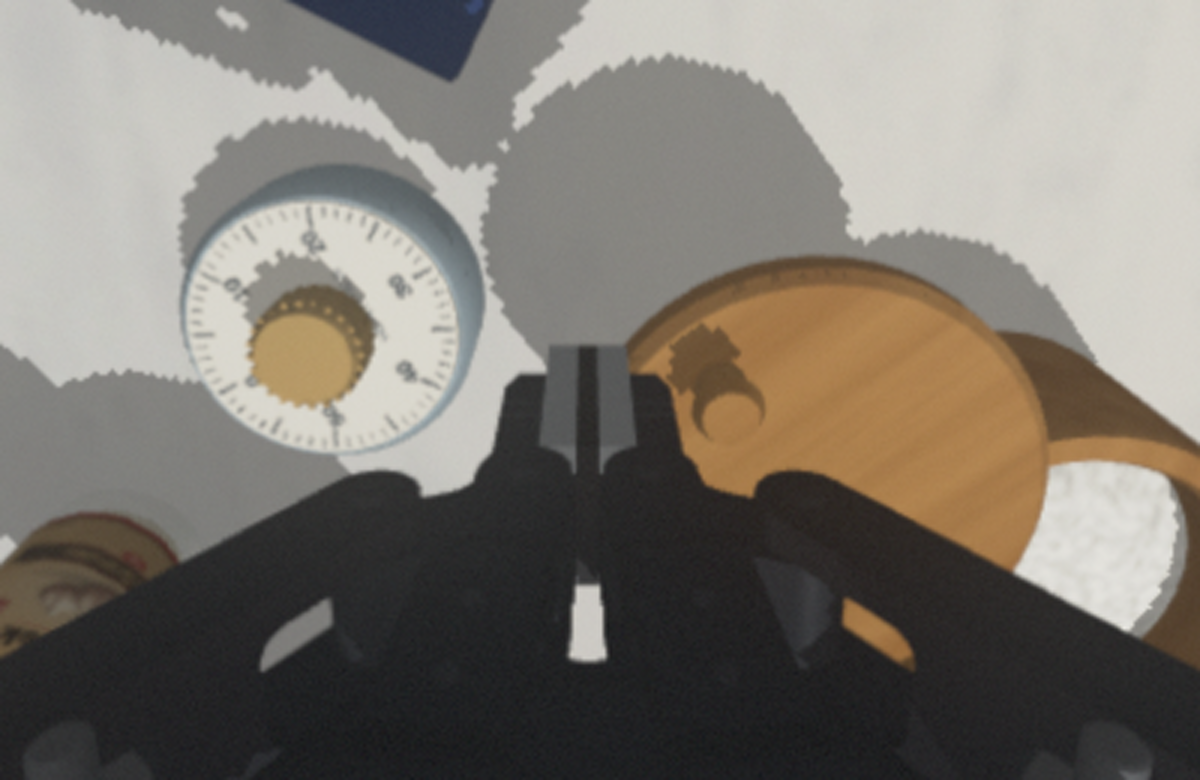

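```bash
python3 -m handwheel '[{"dx":0.5,"dy":7.8,"dz":0,"spin":0},{"dx":0,"dy":6,"dz":-0.8,"spin":0},{"dx":0,"dy":4.8,"dz":-3.2,"spin":0.049},{"dx":0,"dy":3.8,"dz":-3.1,"spin":0.049},{"dx":0,"dy":3.8,"dz":-3.1,"spin":0.049},{"dx":0,"dy":3.9,"dz":-3.0,"spin":0.049},{"dx":0,"dy":3.9,"dz":-2.9,"spin":0.049},{"dx":0,"dy":4.0,"dz":-2.8,"spin":0.049},{"dx":0,"dy":0,"dz":0,"spin":0}]'
python3 look.py w16 120 120 400 260
```

```text
t: 15.1
ee_pos: [0.4992, 0.0109, 0.0342]
tool_rot: [0.672, -0.22, 0.672, 0.22]
contact_force: [1.2, -0.8, 0.8]
grip_width: 0.0002
tip local max x -23.8 y -9.0 9.0 zmin -15.7 tip z 0.0581
F [ 1.1621 -0.7719  0.772 ] y ang 2.2045388314618224 [0.4992 0.0109 0.0342] 15.1 j6 -2.4204512248865258
```

View pics/w16.png

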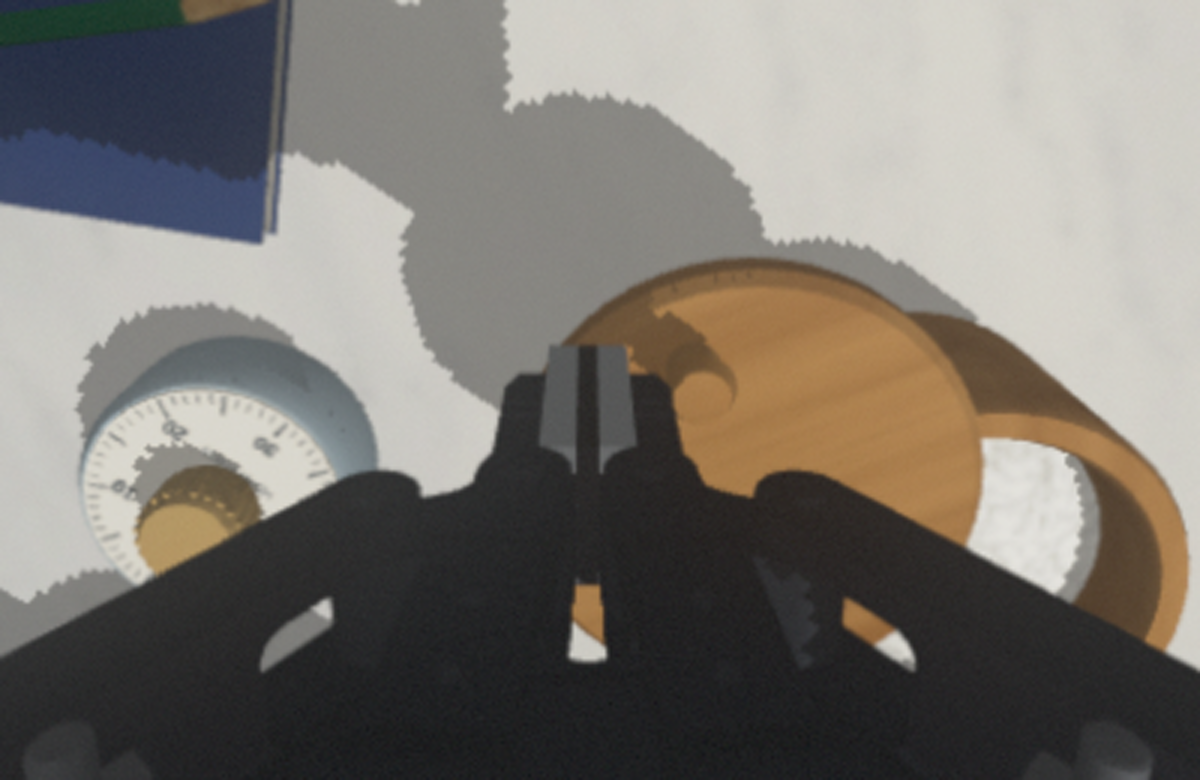

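The knob stays against the finger and the lid is coming round. I continue.

```bash
python3 -m handwheel '[{"dx":0,"dy":4.0,"dz":-2.8,"spin":0.049},{"dx":0,"dy":4.0,"dz":-2.7,"spin":0.049},{"dx":0,"dy":4.1,"dz":-2.6,"spin":0.049},{"dx":0,"dy":4.1,"dz":-2.6,"spin":0.049},{"dx":0,"dy":4.2,"dz":-2.5,"spin":0.049},{"dx":0,"dy":4.2,"dz":-2.4,"spin":0.049},{"dx":0,"dy":4.2,"dz":-2.3,"spin":0.049},{"dx":0,"dy":4.2,"dz":-2.2,"spin":0.049},{"dx":0,"dy":4.3,"dz":-2.2,"spin":0.049},{"dx":0,"dy":4.3,"dz":-2.1,"spin":0.049},{"dx":0,"dy":0,"dz":0,"spin":0}]'
python3 look.py w17 120 120 400 260
```

```text
t: 16.07
ee_pos: [0.4615, 0.0386, 0.0341]
tool_rot: [0.705, -0.051, 0.705, 0.051]
contact_force: [-0.6, 0.1, 0.4]
grip_width: 0.0002
tip local max x -24.0 y -9.0 9.0 zmin -15.1 tip z 0.0581
F [-0.6088  0.1317  0.4313] y ang 1.716327070572407 [0.4615 0.0386 0.0341] 16.0667 j6 -1.8896409819748885
```

View pics/w17.png

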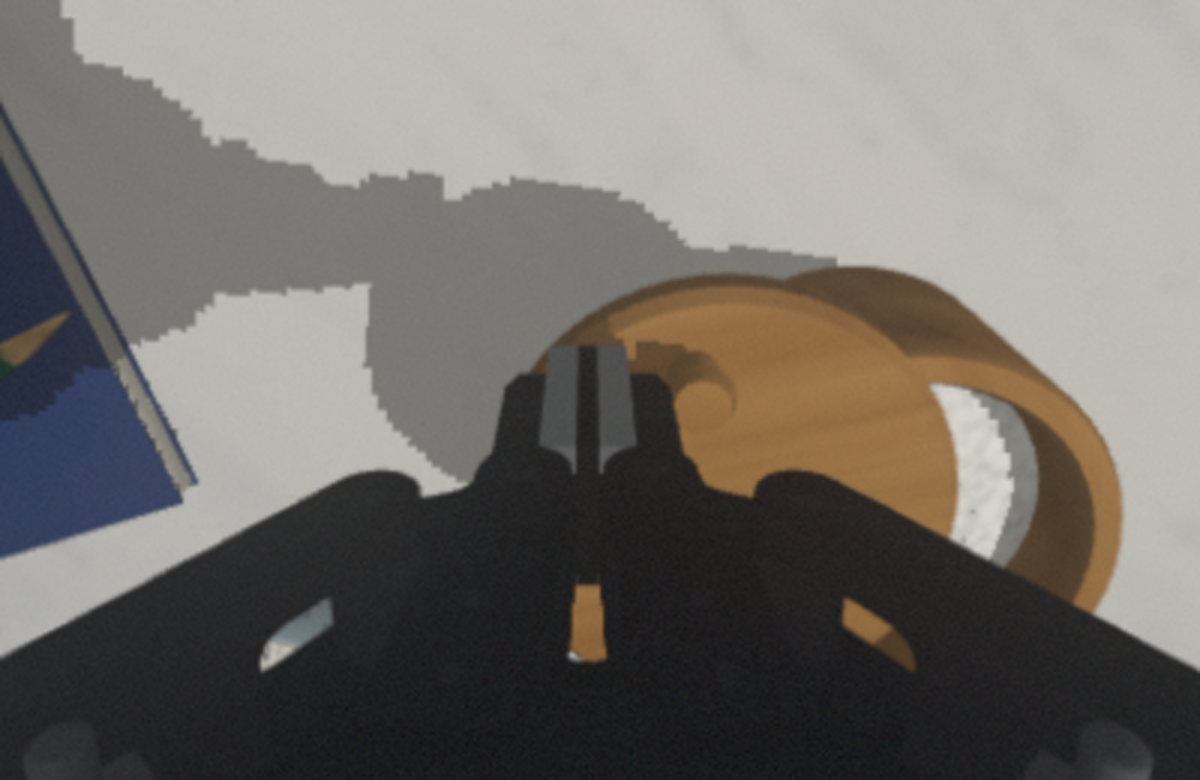

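```bash
python3 -m handwheel '[{"dx":0,"dy":4.3,"dz":-2.0,"spin":0.049},{"dx":0,"dy":4.4,"dz":-1.9,"spin":0.049},{"dx":0,"dy":4.4,"dz":-1.9,"spin":0.049},{"dx":0,"dy":4.4,"dz":-1.8,"spin":0.049},{"dx":0,"dy":4.4,"dz":-1.7,"spin":0.049},{"dx":0,"dy":4.4,"dz":-1.6,"spin":0.049},{"dx":0,"dy":4.5,"dz":-1.5,"spin":0.049},{"dx":0,"dy":4.5,"dz":-1.5,"spin":0.049},{"dx":0,"dy":4.5,"dz":-1.4,"spin":0.049},{"dx":0,"dy":4.5,"dz":-1.3,"spin":0.049},{"dx":0,"dy":4.5,"dz":-1.2,"spin":0.049},{"dx":0,"dy":0,"dz":0,"spin":0}]'
python3 look.py w18 120 120 400 260;python3 - <<'E'
import plan; from plan import *
plan.pin=np.array([.520,.0832]); plan.phi0=np.radians(132)
s=sense();M=rot(s);cur=(*s['ee_pos'][:2],np.arctan2(M[1,1],M[0,1]))
# implied theta
K=np.array(cur[:2])+.013*np.array([np.cos(cur[2]),np.sin(cur[2])])-plan.pin
th=(np.arctan2(K[1],K[0])-plan.phi0)%(2*np.pi);print('theta',th,'r',np.hypot(*K))
pts=[cur]
n=int(round(th/.066))
for t,yaw in zip(np.linspace(th,0.0,n+1)[1:],np.linspace(cur[2],.75,n+1)[1:]): pts.append(tip(t,yaw,-1))
rows(pts)
E
```

```text
t: 17.12
ee_pos: [0.4496, 0.0877, 0.034]
tool_rot: [0.694, 0.138, 0.693, -0.138]
contact_force: [0.1, -0.3, 0.6]
grip_width: -0.0002
tip local max x -23.9 y -9.0 9.0 zmin -15.9 tip z 0.0579
F [ 0.1281 -0.2697  0.563 ] y ang 1.1781231866880015 [0.4496 0.0877 0.034 ] 17.1167 j6 -1.2450913535387849
theta 0.5953138763656045 r 0.06747247048418765
{"dx":0,"dy":4.4,"dz":-1.7,"spin":0.048},
{"dx":0,"dy":4.5,"dz":-1.1,"spin":0.048},
{"dx":0,"dy":4.5,"dz":-1.0,"spin":0.048},
{"dx":0,"dy":4.5,"dz":-0.9,"spin":0.048},
{"dx":0,"dy":4.5,"dz":-0.8,"spin":0.048},
{"dx":0,"dy":4.5,"dz":-0.7,"spin":0.048},
{"dx":0,"dy":4.5,"dz":-0.6,"spin":0.048},
{"dx":0,"dy":4.5,"dz":-0.6,"spin":0.048},
{"dx":0,"dy":4.5,"dz":-0.5,"spin":0.048},
```

View pics/w18.png

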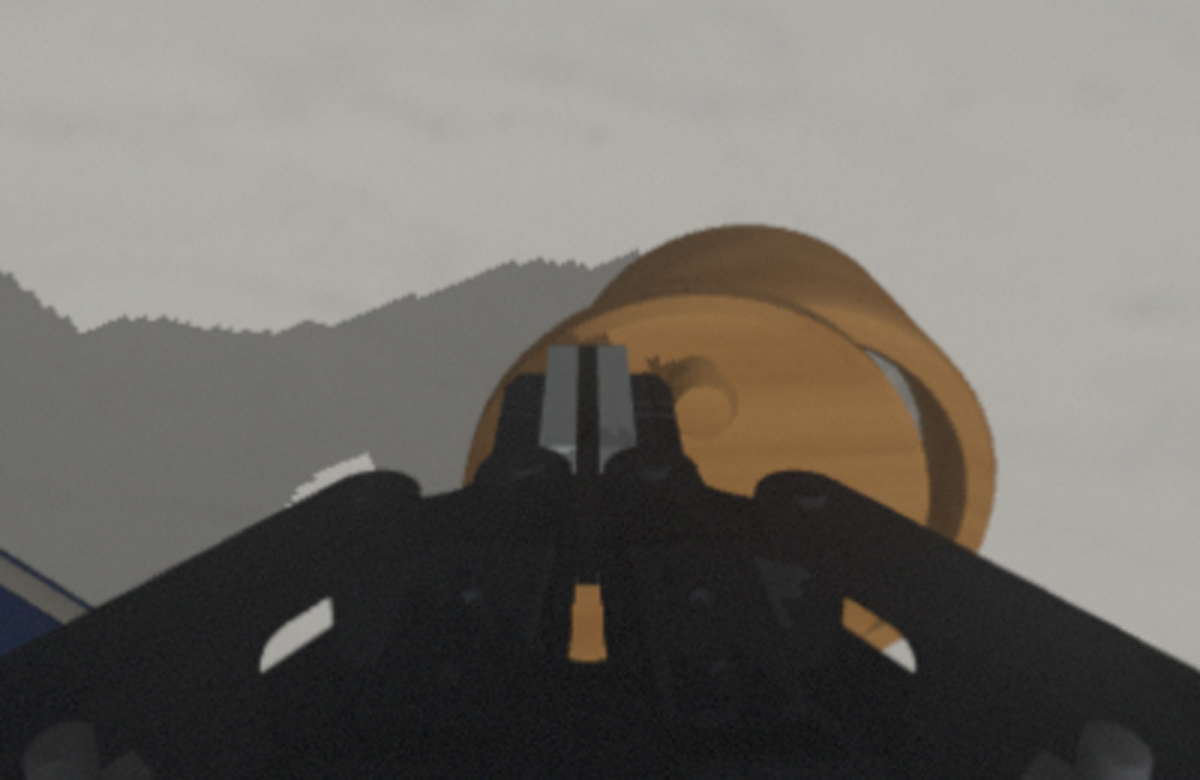

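```bash
python3 -m handwheel '[{"dx":0,"dy":4.4,"dz":-1.3,"spin":0.048},{"dx":0,"dy":4.5,"dz":-1.1,"spin":0.048},{"dx":0,"dy":4.5,"dz":-1.0,"spin":0.048},{"dx":0,"dy":4.5,"dz":-0.9,"spin":0.048},{"dx":0,"dy":4.5,"dz":-0.8,"spin":0.048},{"dx":0,"dy":4.5,"dz":-0.7,"spin":0.048},{"dx":0,"dy":4.5,"dz":-0.6,"spin":0.048},{"dx":0,"dy":0,"dz":0,"spin":0},{"dx":0,"dy":0,"dz":0,"spin":0}]'
python3 look.py w19 120 120 400 260
```

```text
t: 17.92
ee_pos: [0.4599, 0.1171, 0.0339]
tool_rot: [0.661, 0.251, 0.661, -0.251]
contact_force: [-1.7, 0.3, -0.2]
grip_width: -0.0002
tip local max x -23.8 y -9.0 9.0 zmin -15.7 tip z 0.0577
F [-1.7072  0.3016 -0.184 ] y ang 0.844355772868129 [0.4599 0.1171 0.0339] 17.9167 j6 -0.8452673748774211
```

View pics/w19.png

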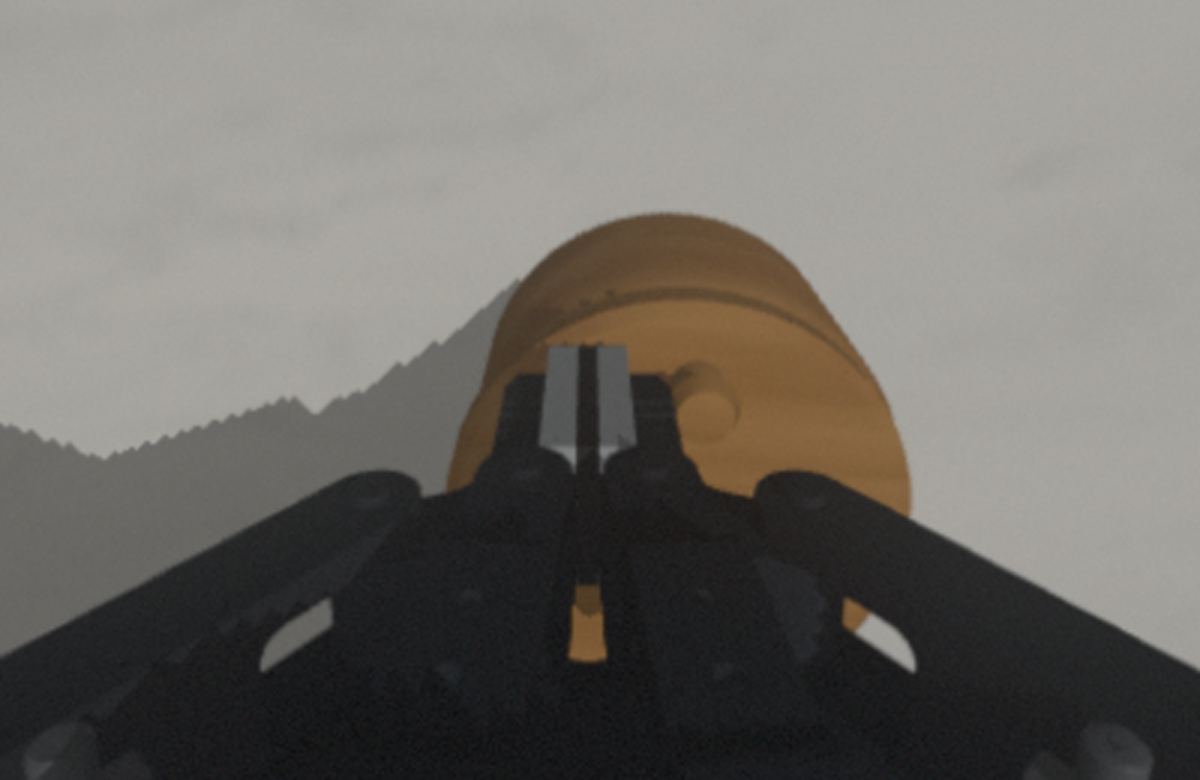

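```bash
python3 -m handwheel '[{"dx":0,"dy":2,"dz":-0.2,"spin":0.03},{"dx":0,"dy":2,"dz":-0.2,"spin":0.03},{"dx":0,"dy":2,"dz":-0.1,"spin":0.03},{"dx":0,"dy":0,"dz":0,"spin":0},{"dx":0,"dy":0,"dz":0,"spin":0}]'
python3 -m handwheel '[{"dx":0,"dy":1,"dz":0,"spin":0},{"dx":0,"dy":1,"dz":0,"spin":0},{"dx":0,"dy":0,"dz":0,"spin":0}]'
python3 -m handwheel '[{"dx":0,"dy":0.7,"dz":0,"spin":0},{"dx":0,"dy":0.5,"dz":0,"spin":0},{"dx":0,"dy":0,"dz":0,"spin":0}]'
python3 - <<'E'
from look import *
look('w20',120,120,400,260)
for i in range(6):
  imaging.grab_frame('side'); print(sense()['contact_force'])
E
```

```text
t: 18.38
ee_pos: [0.463, 0.1217, 0.0338]
tool_rot: [0.648, 0.281, 0.649, -0.281]
contact_force: [-1.8, -0.0, 0.6]
grip_width: 0.0001
t: 18.63
ee_pos: [0.4647, 0.1234, 0.0338]
tool_rot: [0.648, 0.281, 0.649, -0.282]
contact_force: [-3.9, 0.0, 0.7]
grip_width: -0.0001
t: 18.88
ee_pos: [0.4659, 0.1242, 0.0339]
tool_rot: [0.649, 0.282, 0.649, -0.282]
contact_force: [-2.7, -1.5, 0.8]
grip_width: 0.0006
tip local max x -23.9 y -9.0 9.0 zmin -16.0 tip z 0.0578
F [-2.7334 -1.4954  0.7706] y ang 0.7512045551812074 [0.4659 0.1242 0.0339] 18.8833 j6 -0.736839789527915
[-2.5447 -0.4441 -0.4167]
[-3.274  -0.3785  0.1833]
[-3.7529 -0.0908  0.4152]
[-3.5129  0.5072 -0.1931]
[-1.9879 -0.5262  0.3353]
[-2.5808 -0.1698  0.8429]
```

View pics/w20.png

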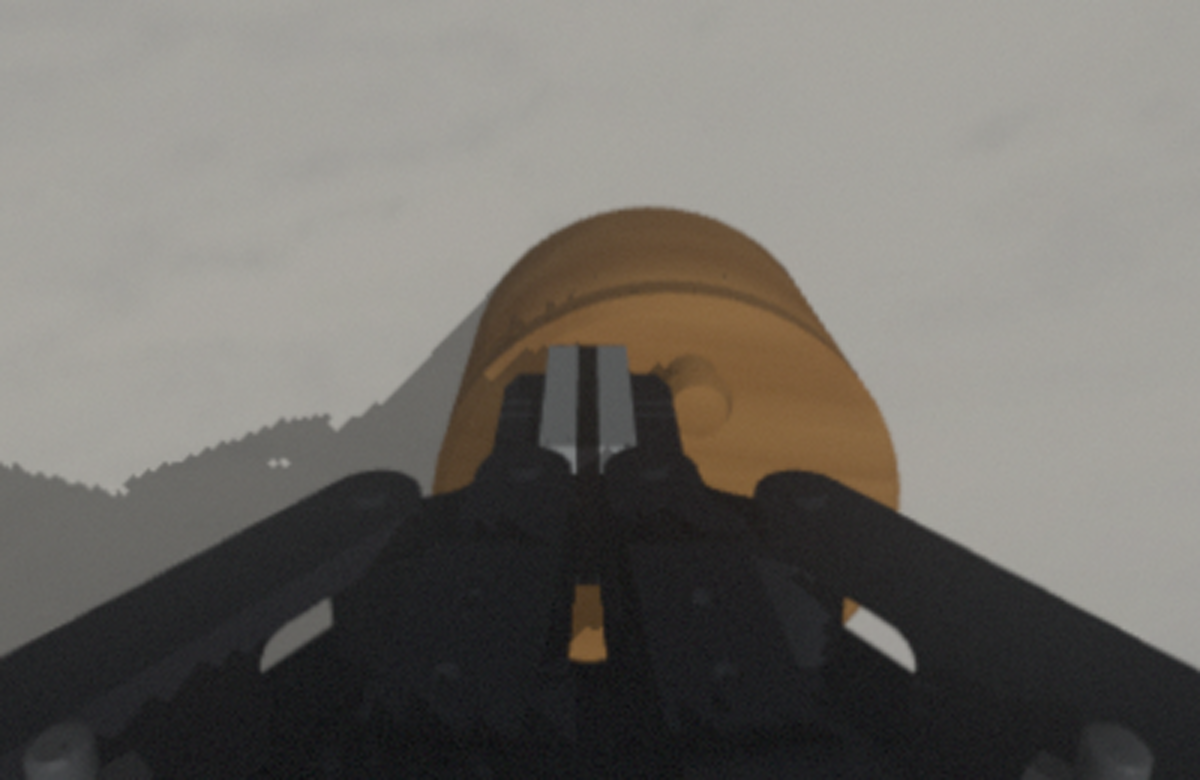

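Resistance of about 3 N at an angle matching the stop suggests the lid is shut. I back off and look.

```bash
python3 -m handwheel '[{"dx":0,"dy":-5,"dz":0,"spin":0},{"dx":0,"dy":-7,"dz":0,"spin":0},{"dx":-20,"dy":0,"dz":0,"spin":0},{"dx":-40,"dy":0,"dz":0,"spin":0},{"dx":-40,"dy":0,"dz":10,"spin":0},{"dx":-20,"dy":0,"dz":20,"spin":0},{"dx":0,"dy":0,"dz":20,"spin":0},{"dx":0,"dy":0,"dz":0,"spin":0},{"dx":0,"dy":0,"dz":0,"spin":0},{"dx":0,"dy":0,"dz":0,"spin":0}]'
python3 look.py w21 120 90 400 260
python3 - <<'E'
from h import *
p,d=imaging.grab_frame('wrist');cv2.imwrite('pics/w21f.png',p)
for r in imaging.silhouettes('order_pad','wrist')[:3]:
    P,u,v=cloud('wrist',d,r['region']);print(r['conf'],r['point'],np.median(P,0),cv2.minAreaRect(P[:,:2].astype(np.float32)))
for n in ('side','top'):
  p,d=imaging.grab_frame(n); cv2.imwrite(f'pics/{n}21.png',p)
  for r in imaging.silhouettes('order_pad',n)[:3]:
    P,u,v=cloud(n,d,r['region'])
    if len(P): print(n,r['conf'],r['point'],np.median(P,0),cv2.minAreaRect(P[:,:2].astype(np.float32)))
E
```

```text
t: 20.07
ee_pos: [0.4906, 0.0794, 0.1534]
tool_rot: [0.648, 0.282, 0.649, -0.282]
contact_force: [0.1, -0.2, -0.0]
grip_width: 0.0005
tip local max x -37.7 y -9.0 9.0 zmin -13.0 tip z 0.1911
knob 173 [0.4774 0.1384 0.0787] [0.0124 0.0124 0.0055]
lid 7268 ((0.49518388509750366, 0.11440461128950119), 0.045935727655887604)
F [ 0.0979 -0.1735 -0.0236] y ang 0.7505654841652778 [0.4906 0.0794 0.1534] 20.0667 j6 -0.8289219898514479
0.82 [573.4, 127.6] [0.6502 0.3054 0.0107] ((0.6576576828956604, 0.30946052074432373), (0.14534275233745575, 0.10492261499166489), 46.88655090332031)
0.75 [175.4, 279.2] [ 0.4575 -0.1313  0.0104] ((0.47235408425331116, -0.0757705569267273), (0.13695180416107178, 0.30360132455825806), 1.5472460985183716)
side 0.81 [312.9, 228.2] [ 0.4784 -0.1501  0.0127] ((0.49326807260513306, -0.1393054574728012), (0.15586572885513306, 0.10506018251180649), 27.095985412597656)
side 0.69 [283.3, 162.3] [0.6522 0.2988 0.0126] ((0.6221763491630554, 0.2731512188911438), (0.32290101051330566, 0.10979154706001282), 47.454307556152344)
top 0.92 [333.2, 221.5] [ 0.4913 -0.1409  0.0111] ((0.49366989731788635, -0.14183378219604492), (0.15724121034145355, 0.11128120869398117), 29.11572265625)
top 0.58 [220.0, 180.3] [0.6597 0.3054 0.0112] ((0.6603996157646179, 0.30736368894577026), (0.15000750124454498, 0.10751627385616302), 47.045555114746094)
```

View pics/w21.png

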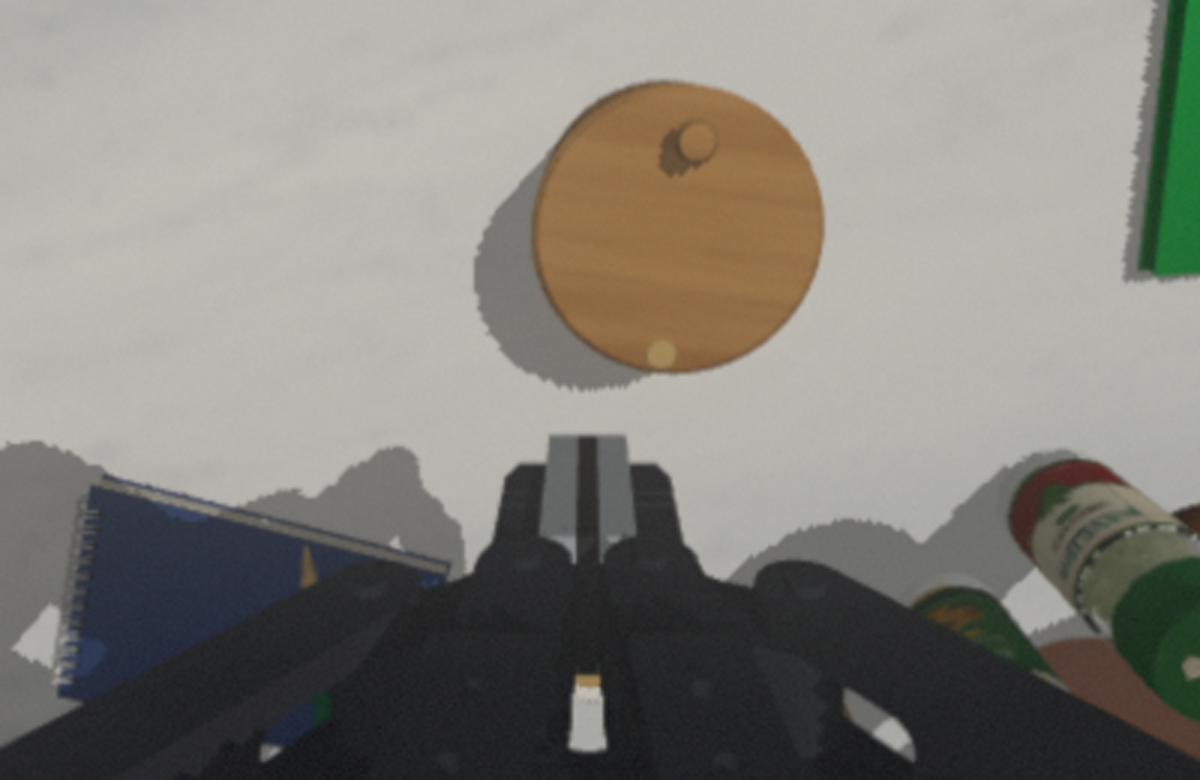

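View pics/side21.png

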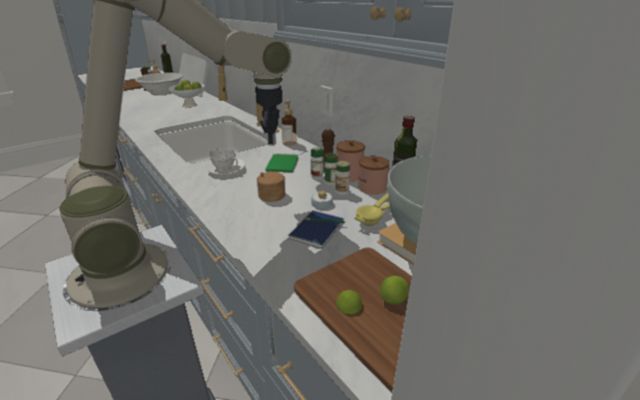

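```bash
python3 - <<'E'
from h import *
p=cv2.imread('pics/w21f.png');c=imaging.calibration('wrist')
pin=ray('wrist',(340.3,208),.068,c);kn=ray('wrist',(120+698/3,90+141/3),.080,c);print(pin,kn,np.degrees(np.arctan2(*(kn-pin)[1::-1])),np.hypot(*(kn-pin)[:2]))
print('cam',c['extrinsics'][:3,3])
p=cv2.resize(p,None,fx=4,fy=4,interpolation=cv2.INTER_CUBIC)
a=np.linspace(0,6.283,200)
for z,col,ctr in ((.068,(0,255,0),(.4952,.1144)),(.054,(255,0,0),(.4952,.1144)),(0.0,(0,0,255),(.4952,.1144))):
  q=proj('wrist',np.c_[ctr[0]+.0455*np.cos(a),ctr[1]+.0455*np.sin(a),a*0+z],c)
  cv2.polylines(p,[((q+.5)*4).astype(int)],True,col,1)
cv2.imwrite('pics/ov.png',p[400:900,1120:1680])
E
```

```text
[0.5188 0.0843 0.068 ] [0.4784 0.1389 0.08  ] 126.47602156431573 0.06798887604524749
cam [0.4408 0.1328 0.3325]
```

View pics/ov.png

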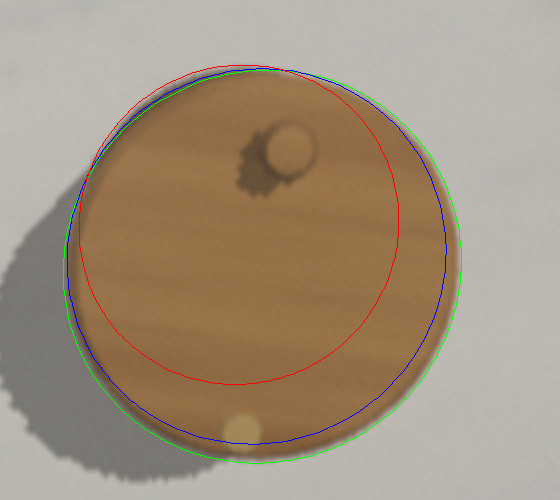

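The lid covers the body concentrically and the finger had met the stop, so it is shut. The box sits within about 3 mm of its start. Next I move to the blue pad, at about (0.494, -0.140).

```bash
python3 -m handwheel '[{"dx":0,"dy":-10,"dz":11,"spin":0},{"dx":0,"dy":-20,"dz":22,"spin":0},{"dx":0,"dy":-24,"dz":27,"spin":0},{"dx":0,"dy":-24,"dz":27,"spin":0},{"dx":0,"dy":-24,"dz":27,"spin":0},{"dx":0,"dy":-24,"dz":26,"spin":0},{"dx":0,"dy":-14,"dz":15,"spin":0},{"dx":0,"dy":-6,"dz":7,"spin":0},{"dx":20,"dy":0,"dz":0,"spin":0},{"dx":20,"dy":0,"dz":0,"spin":0},{"dx":0,"dy":0,"dz":0,"spin":0},{"dx":0,"dy":0,"dz":0,"spin":0}]'
python3 - <<'E'
from h import *
todo([.494,-.140,.035])
p,d=imaging.grab_frame('wrist');c=imaging.calibration('wrist');cv2.imwrite('pics/w22.png',p)
P,u,v=cloud('wrist',d,np.ones(d.shape,bool),c)
hsv=cv2.cvtColor(p,cv2.COLOR_BGR2HSV)[v,u]
k=(hsv[:,0]>105)&(hsv[:,0]<130)&(hsv[:,1]>90)&(P[:,2]<.03)&(np.hypot(P[:,0]-.494,P[:,1]+.14)<.11)
print(k.sum(),cv2.minAreaRect(P[k][:,:2].astype(np.float32)))
E
```

```text
t: 21.42
ee_pos: [0.4948, -0.1378, 0.1138]
tool_rot: [0.648, 0.282, 0.649, -0.281]
contact_force: [0.4, -0.2, 0.2]
grip_width: -0.0004
tcp [ 0.4948 -0.1378  0.1138] t 21.42 tool y ang 0.752 shift mm [78.8 -2.1  1.2] | 78.8 j6 -1.25
13278 ((0.49542665481567383, -0.1371685266494751), (0.14546069502830505, 0.10322713106870651), 26.56659698486328)
```

View pics/w22.png

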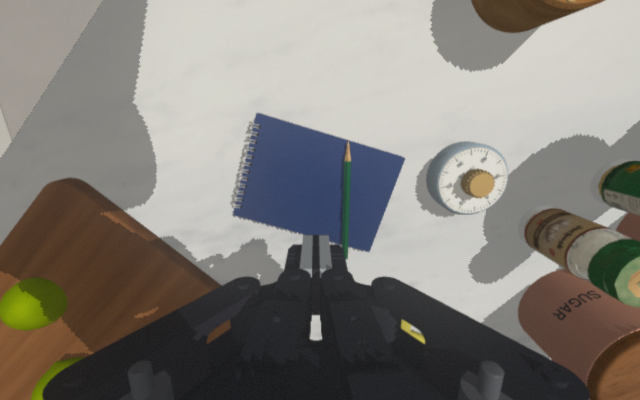

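```bash
python3 -m handwheel '[{"dx":20,"dy":0,"dz":0,"spin":0},{"dx":20,"dy":0,"dz":0,"spin":0},{"dx":20,"dy":0,"dz":0,"spin":0},{"dx":12,"dy":0,"dz":0,"spin":0},{"dx":5,"dy":0,"dz":0,"spin":0},{"dx":0,"dy":0,"dz":0,"spin":0},{"dx":0,"dy":0,"dz":0,"spin":0},{"dx":0,"dy":0,"dz":0,"spin":0}]'
python3 - <<'E'
from look import *
look('w23',120,120,400,260)
p,d=imaging.grab_frame('side');cv2.imwrite('pics/s23.png',cv2.resize(p[160:260,240:360],None,fx=6,fy=6,interpolation=cv2.INTER_CUBIC))
E
for i in 1 2; do python3 -m handwheel '[{"dx":0,"dy":0,"dz":0,"spin":0},{"dx":0,"dy":0,"dz":0,"spin":0},{"dx":0,"dy":0,"dz":0,"spin":0},{"dx":0,"dy":0,"dz":0,"spin":0},{"dx":0,"dy":0,"dz":0,"spin":0},{"dx":0,"dy":0,"dz":0,"spin":0},{"dx":0,"dy":0,"dz":0,"spin":0},{"dx":0,"dy":0,"dz":0,"spin":0},{"dx":0,"dy":0,"dz":0,"spin":0},{"dx":0,"dy":0,"dz":0,"spin":0},{"dx":0,"dy":0,"dz":0,"spin":0},{"dx":0,"dy":0,"dz":0,"spin":0}]'; done
```

```text
t: 22.13
ee_pos: [0.4958, -0.1389, 0.0382]
tool_rot: [0.649, 0.282, 0.648, -0.282]
contact_force: [-0.5, -0.2, 0.3]
grip_width: 0.0001
tip local max x -38.0 y -9.0 9.0 zmin -13.1 tip z 0.0761
F [-0.4848 -0.188   0.3042] y ang 0.7512492266399664 [ 0.4958 -0.1389  0.0382] 22.1333 j6 -1.254565850810337
t: 23.23
ee_pos: [0.4951, -0.1386, 0.0369]
tool_rot: [0.649, 0.282, 0.649, -0.282]
contact_force: [-0.2, 0.6, 0.3]
grip_width: -0.0001
t: 24.23
ee_pos: [0.4951, -0.1386, 0.0369]
tool_rot: [0.649, 0.282, 0.649, -0.282]
contact_force: [-0.6, -0.7, -0.8]
grip_width: 0.0
```

View pics/w23.png

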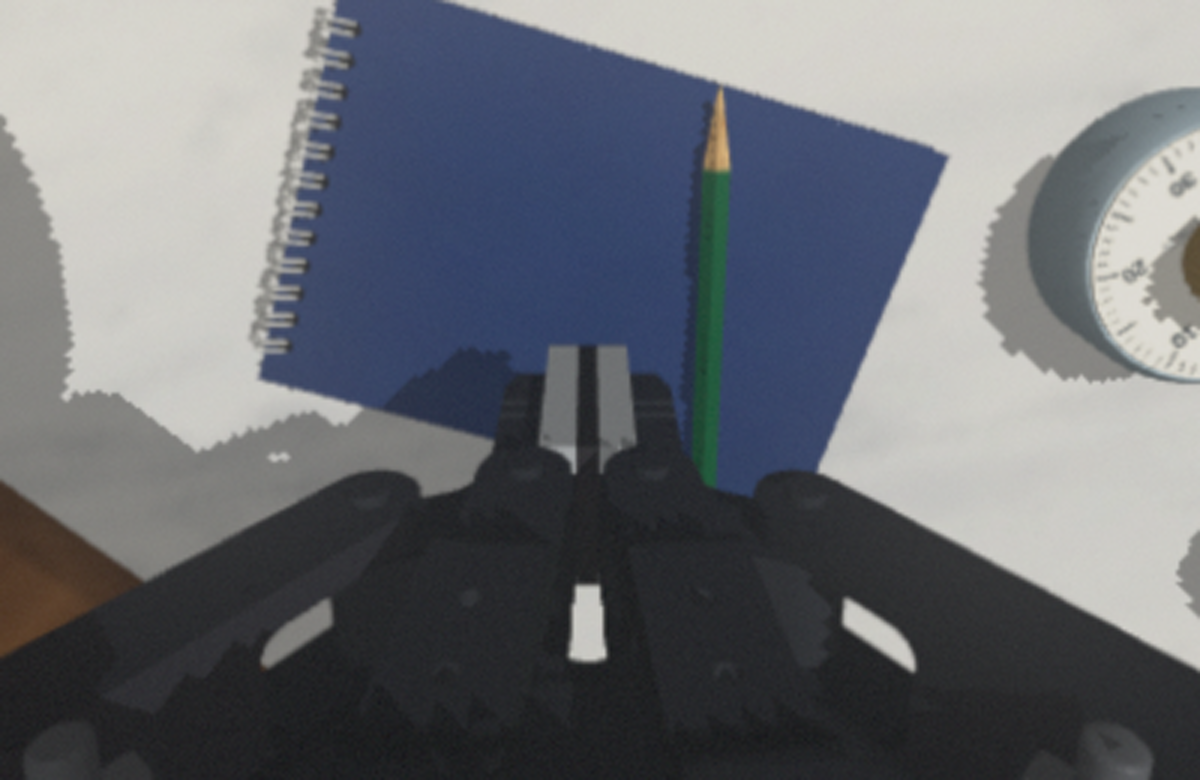

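View pics/s23.png

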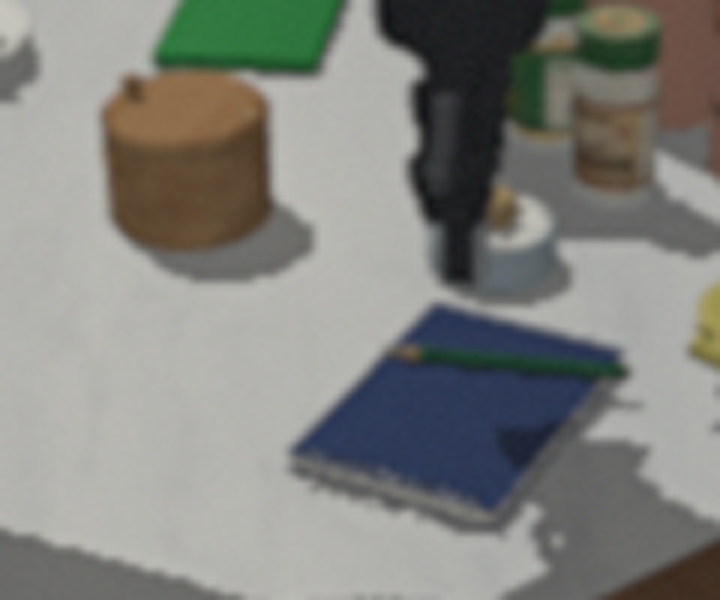

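```bash
python3 -m handwheel '[{"dx":-15,"dy":0,"dz":0,"spin":0},{"dx":-30,"dy":0,"dz":0,"spin":0},{"dx":-30,"dy":0,"dz":0,"spin":0},{"dx":-25,"dy":0,"dz":0,"spin":0},{"dx":-10,"dy":0,"dz":0,"spin":0},{"dx":0,"dy":0,"dz":0,"spin":0},{"dx":0,"dy":0,"dz":0,"spin":0},{"dx":0,"dy":0,"dz":0,"spin":0}]'
python3 - <<'E'
from h import *
p,d=imaging.grab_frame('side');cv2.imwrite('pics/s24.png',cv2.resize(p[140:260,230:370],None,fx=5,fy=5,interpolation=cv2.INTER_CUBIC))
s=sense();print(s['ee_pos'],s['contact_force'],s['t'])
E
```

```text
t: 24.9
ee_pos: [0.4945, -0.1383, 0.1457]
tool_rot: [0.648, 0.282, 0.649, -0.282]
contact_force: [1.0, -0.3, -0.2]
grip_width: 0.0001
[ 0.4945 -0.1383  0.1456] [-0.3698  0.2319 -0.0902] 24.95
```

View pics/s24.png

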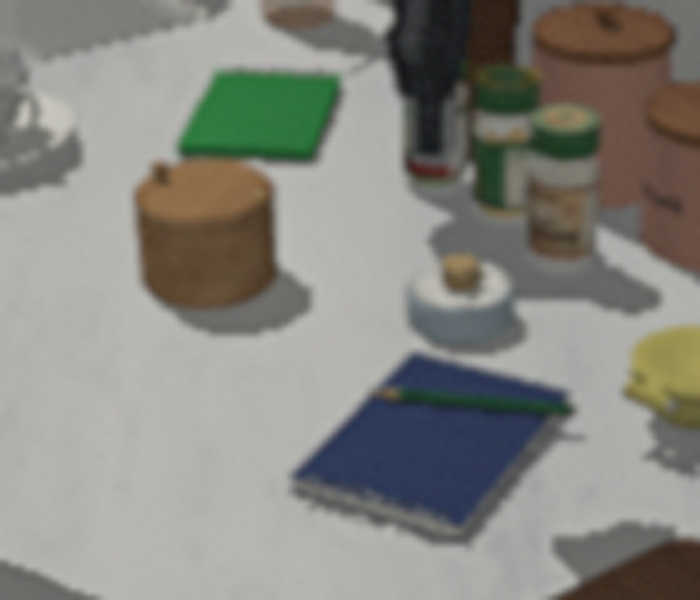

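The side view shows the salt box shut and upright at (205,230), the pad with its pencil undisturbed at (430,445), and the bystanders in place.

```bash
python3 -c "
from plant import manip
print(manip.hand_in())"
```

```text
the job is handed in; nothing more can be done
None
```

I carried out every step of the job and handed it in at about 25 s; the interface gave no verdict.

- **Opening the lid:** I pushed the knob with the shut fingertips until the lid stood about 2.4 rad open, estimated from the wrist camera.
- **Pointing into the box:** The fingertips stayed over the middle of the mouth, about 60 mm above the rim, for a little over 2 s.
- **Shutting the lid:** I pushed it back until the finger met about 3 N, taken as the shut stop. The lid then lay concentric over the body.
- **Pointing at the blue pad:** The fingertips stayed over its middle, about 60 mm above its top, for a little over 2 s. The green look-alike was left alone.

**Last checks:** The side view showed the box upright and shut, and the pad, pencil and bystanders undisturbed. The box had moved about 3 mm at most. The robot touched nothing at the end.

**What disagreed:**
- **Fingertip height:** The real fingertips sit about 39 mm above the reported TCP in both the wrist and side cameras. I worked from the tips as seen and chose pointing heights that fit both readings.
- **Camera positions:** The wrist camera differs from the other two by about 5 mm in y. I used the wrist camera.
- **Shut angle:** The knob ended at 126.5° about the pin, against 132° expected from the mouth fit, about 0.1 rad further in the shutting direction. I took this as fit error or a slight turn of the box, since the stop had been reached.

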